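# Put the spice jars back in the sloping rack

### The job

Put each of the three spice jars in the groove of the sloping rack whose tabs match its cap: cap end up the slope, base down against the stop. The yellow-capped jar has been left in the red groove. Lay the jars in gently and let each settle into its groove, lined up with it and resting there, for a moment before you let it go; do not drop any, and leave the other things on the table where they stand.

Things in the scene. Friction and masses are not known exactly. Their poses are not given: they have to be found in the camera images.
- jar_rack: sloping metal jar rack, fixed, its place and yaw vary; 240 mm wide, 130 deep. Origin on the table under the middle groove's centre; x level to the high end (roughly away from the robot), y across. Three V grooves, 78 mm apart, rise 30 degrees to +x. A stop bar across the low end, 8 mm thick, has its top 10 mm below a seated jar's axis. Which groove has which colour varies
- jar_red_mid (a point): centre (on the axis, half-way along) of a white round jar, 44 mm diameter, 126 long, 130 to 250 g, with a red band; the last 26 mm are its red square cap, 44 by 44 mm, which keeps it from rolling. x axis along the jar to the cap; centre 22 mm up when on the table. Starts lying level on the table, left or right, cap away from the robot within 90 degrees
- jar_red_cap (a point): centre of the cap's end face of the red-capped jar, on the axis, 63 mm from the jar's centre
- seat_red (a point): place of the red-capped jar's centre when seated in its groove, the one with red tabs (46 mm wide, at its low end and under its high end); 81.5 mm above the table. x up the slope, z square to it. The groove is two V-bent wires (90 degrees, 8 mm thick), 30 and 90 mm up the slope from the stop (seat centre: 63 mm), ending 8 mm below the jar's axis; the fingers fit between them
- seat_red_cap (a point): where the centre of the cap's end face is when the red-capped jar is seated; 63 mm up the slope from seat_red
- jar_yellow_mid (a point): centre (on the axis, half-way along) of a white round jar, 44 mm diameter, 126 long, 130 to 250 g, with a yellow band; the last 26 mm are its yellow square cap, 44 by 44 mm, which keeps it from rolling. x axis along the jar to the cap; centre 22 mm up when on the table. Starts in the red groove, cap up the slope, base on the stop
- jar_yellow_cap (a point): centre of the cap's end face of the yellow-capped jar, on the axis, 63 mm from the jar's centre
- seat_yellow (a point): place of the yellow-capped jar's centre when seated in its groove, the one with yellow tabs (46 mm wide, at its low end and under its high end); 81.5 mm above the table. x up the slope, z square to it. The groove is two V-bent wires (90 degrees, 8 mm thick), 30 and 90 mm up the slope from the stop (seat centre: 63 mm), ending 8 mm below the jar's axis; the fingers fit between them
- seat_yellow_cap (a point): where the centre of the cap's end face is when the yellow-capped jar is seated; 63 mm up the slope from seat_yellow
- jar_blue_mid (a point): centre (on the axis, half-way along) of a white round jar, 44 mm diameter, 126 long, 130 to 250 g, with a blue band; the last 26 mm are its blue square cap, 44 by 44 mm, which keeps it from rolling. x axis along the jar to the cap; centre 22 mm up when on the table. Starts lying level on the table, left or right, cap away from the robot within 90 degrees
- jar_blue_cap (a point): centre of the cap's end face of the blue-capped jar, on the axis, 63 mm from the jar's centre
- seat_blue (a point): place of the blue-capped jar's centre when seated in its groove, the one with blue tabs (46 mm wide, at its low end and under its high end); 81.5 mm above the table. x up the slope, z square to it. The groove is two V-bent wires (90 degrees, 8 mm thick), 30 and 90 mm up the slope from the stop (seat centre: 63 mm), ending 8 mm below the jar's axis; the fingers fit between them
- seat_blue_cap (a point): where the centre of the cap's end face is when the blue-capped jar is seated; 63 mm up the slope from seat_blue
- pepper_mill: bystander: dark turned-wood pepper mill, 48 mm across, 128 mm tall, standing near the base end of the jar with the red cap; origin at the centre of its underside
- salt_tin: bystander: green and silver tin, 48 mm across, 95 mm tall, standing near the base end of the jar with the blue cap; origin at the centre of its underside
- measuring_cup: bystander: upside-down steel cup, 68 mm across, 50 mm tall, standing between the robot and the rack; origin at the centre of its underside
- sauce_bottle: bystander: reddish-brown bottle with orange cap, 56 mm across, 170 mm tall, left or right of the rack; origin at the centre of its underside
- food_can: bystander: can with a yellow label, 74 mm across, 110 mm tall, on the other side of the rack; origin at the centre of its underside
Mind the look-alikes: they are no part of the job. Leave any turquoise look-alike of the part that bears jar_red_mid alone. What is shaped like the part that bears jar_yellow_mid but turquoise is not meant.

How it is judged:
By the outcome, as a careful person would: the job done as asked, in the order asked, and still so for the second after the job is handed in, with the robot touching nothing.
It also fails if it takes over 72 s, if anything falls off the work surface, if the arm or the gripper's body presses on something with over 40 N, if the wrist force passes 120 N, or if a joint passes its speed limit or range.

### The arm

A 7-joint arm with a two-finger parallel gripper is mounted at the origin on the work surface. World frame = base frame: x ahead of the robot, y to its left, z up, the work surface at z = 0. Lengths are in m, angles in rad, forces in N, time in s.
With the tool pointing down it reaches from about 0.35 to 0.775 m from the base axis. Payload 3.1 kg.
Tool frame: the origin (TCP) lies on the centre line of the jaws, within the pads' length; the fingertips stand 19 mm ahead of it and the grasp point (between the pads) is the TCP; z points along the fingers, y is the direction in which the jaws open and shut (so a half turn about z gives the same grasp; the last joint's range is limited). The gripper opens to 85 mm and grips with 20 to 120 N. Pads are 22 mm wide; open, the fingers measure 114 mm over their backs; the gripper's body (76 mm by 85 mm) begins 54 mm behind the grasp point. The pads swing forward as they close: fully open they stand 13 mm farther back than shut.
Start: joints at [1.197, 0.311, 0.014, 1.512, -0.004, 1.319, -0.027], TCP at [0.179, -0.52, 0.25] pointing down, gripper open.
Joint ranges: [-2.7, 2.7], [-0.3, 1.91], [-1.27, 1.3], [0.12, 2.57], [-1.44, 4.58], [0.2, 2.03], [-3.05, 3.05]. Speed limits (rad/s): [2.79, 2.79, 3.14, 3.14, 3.14, 3.14, 3.14].

### API

Orientations are given as a rotation vector (axis times angle).
In Python, from bench import bot gives the robot as it stands. The module is installed in compiled form; this text tells all that it offers.
- The arm moves only by the tool servo_tool, never from a script. Its argument "increments" is text: rows parted by semicolons, each of 7 numbers parted by spaces: the shift along the tool's x, y, z in m, then the turn, a rotation vector about the tool's x, y, z in rad, then the gripper's target within -1 to 1 (shut at 1, half-way at 0, fully open at -1). A call has 1 to 5 rows; each row shifts and turns the commanded pose from where the row before left it, along the tool's axes as they then stand; what a row does not reach is not made up. A row lasts 1/10 s, in which the tool goes at most 50 mm and 8.59 degrees, less where a joint would pass 70% of its speed; a pose out of reach is approached as far as the arm can. A call with a gripper value outside its range is refused whole. The fingers move at their own pace and stop on an object; "grip_force" is the grip in N (left out, the last holds). Time passes only in rows, so rows that do not move let the fingers close. It gives the time, the measured TCP pose, the force and the opening at its end, in the units of the state.
- bot.state(): the state, without advancing time (a new reading comes with each control period).
- bot.get_image(name): name is "scene" or "top" or "wrist"; returns the picture (480x640x3 uint8, blue, green, red); there is no depth.
- bot.camera_model(name): a dict with "intrinsics" (3x3 intrinsics, pixels), "T" (4x4, takes a point from camera to world coordinates); the wrist camera has in their place "hand_eye" (4x4, takes a point from camera to tool coordinates, whose origin is the TCP and whose axes are the flange's). Camera axes: x right, y down, z forward; pixel columns grow to the right and rows downward; lengths in m; the calibration is good to about 2 mm. A picture is of the moment at which its call begins: read the wrist's pose just before it. camera_model takes no time and is no camera call.
- bot.hand_in(): hands the job in, once; it reports no verdict.
The state is a dict: "clock": time; "joint_positions": joint angles; "joint_velocities": joint speeds; "joint_efforts": joint torques, N m; "tcp_pos": TCP position; "ee_rot": TCP orientation; "ft_force": force on the tool from outside, world axes, zero at the start; "wrist_torque": the same for the moment, N m; "width": finger opening in m.
Only numpy, scipy, OpenCV 4.12 (cv2) and the standard library are available. Lean on these libraries where they do the work, as an engineer would, in place of code of your own. Each camera call takes 0.05 s, during which the arm holds its last target.

## Working session

There is one attempt and no reset: what is moved stays moved. The work goes in short steps, Python scripts to look and compute and a tool call to move; the robot and the scene stay as the last step left them, time stands still between calls to the robot, and variables do not carry over. Pictures are saved under pics/ and viewed, and the job is handed in when it is done.

Besides the shell and the picture viewer there is one more tool, called after "Call:" in YAML: its name, and indented under it one key for each argument. servo_tool: Moves the arm, as the interface text tells. Its arguments: {"type":"object","properties":{"increments":{"type":"string"},"grip_force":{"type":"number"}},"required":["increments"]}

```bash
mkdir -p pics; ls
python3 - <<'E'
from bench import bot
import cv2,numpy as np
np.set_printoptions(precision=4,suppress=True)
print(bot.state())
for n in ["scene","top"]:
    cv2.imwrite(f"pics/{n}0.png",bot.get_image(n)); print(n,bot.camera_model(n))
print(bot.camera_model("wrist"))
E
```

```text
pics
{'clock': 0.0, 'joint_positions': array([ 1.1973,  0.3118,  0.014 ,  1.5131, -0.0044,  1.3192, -0.0272]), 'joint_velocities': array([ 0.0001, -0.0016, -0.0003,  0.0015,  0.0004,  0.0017,  0.0008]), 'joint_efforts': array([ -0.    , -37.9917,   0.1458, -23.0591,   0.0122,   0.0137,
         0.    ]), 'tcp_pos': array([ 0.179 , -0.5194,  0.2492]), 'ee_rot': array([-3.0961, -0.5185,  0.0007]), 'ft_force': array([-0.729 ,  0.0832,  0.1619]), 'wrist_torque': array([ 0.0235, -0.0239, -0.0496]), 'width': 0.08531164739200886}
scene {'intrinsics': array([[578.9017,   0.    , 332.7966],
       [  0.    , 578.9017, 246.8689],
       [  0.    ,   0.    ,   1.    ]]), 'T': array([[ 0.0885,  0.6667, -0.7401,  1.3654],
       [ 0.996 , -0.0668,  0.059 , -0.0645],
       [-0.0101, -0.7423, -0.6699,  0.9284],
       [ 0.    ,  0.    ,  0.    ,  1.    ]])}
top {'intrinsics': array([[471.1725,   0.    , 323.0772],
       [  0.    , 471.1725, 231.2362],
       [  0.    ,   0.    ,   1.    ]]), 'T': array([[-0.0183, -0.9978,  0.0636,  0.4067],
       [-0.9998,  0.019 ,  0.0107,  0.0257],
       [-0.0119, -0.0634, -0.9979,  1.2304],
       [ 0.    ,  0.    ,  0.    ,  1.    ]])}
{'intrinsics': array([[391.9103,   0.    , 312.4983],
       [  0.    , 391.9103, 234.3025],
       [  0.    ,   0.    ,   1.    ]]), 'hand_eye': array([[-0.0005, -0.9657, -0.2596,  0.0645],
       [ 1.    , -0.0003, -0.0009, -0.0006],
       [ 0.0008, -0.2596,  0.9657, -0.1235],
       [ 0.    ,  0.    ,  0.    ,  1.    ]])}
```

View pics/scene0.png

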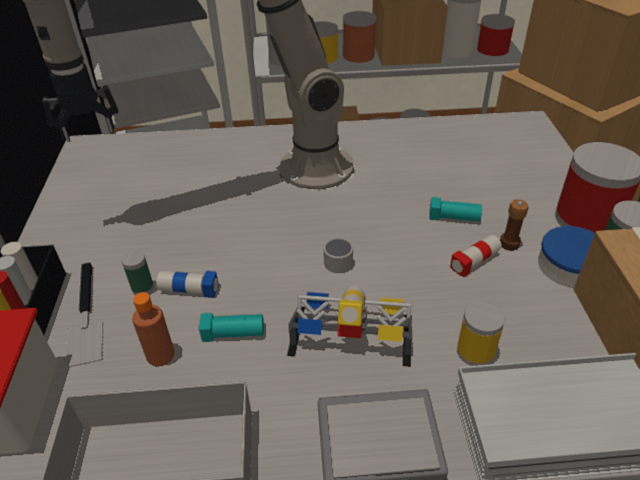

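View pics/top0.png

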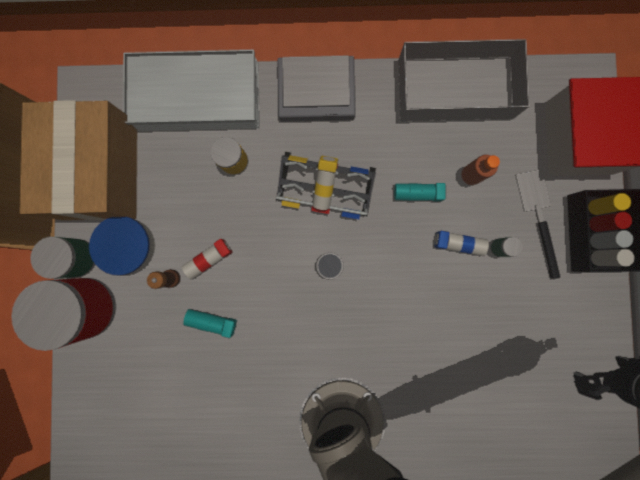

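The top view shows the rack near (325,187), with the yellow tabs on the left (+y), red in the middle and blue on the right. The red jar is near (207,259), the blue jar near (463,243), and there are two turquoise look-alikes. Next I'll zoom in.

Run:
```python
import cv2,numpy as np
t=cv2.imread("pics/top0.png")
a=cv2.resize(t[140:230,265:390],None,fx=6,fy=6,interpolation=cv2.INTER_CUBIC)
cv2.imwrite("pics/rackz.png",a)
b=cv2.resize(t[225:300,140:240],None,fx=4,fy=4,interpolation=cv2.INTER_CUBIC)
c=cv2.resize(t[215:290,430:530],None,fx=4,fy=4,interpolation=cv2.INTER_CUBIC)
cv2.imwrite("pics/jarsz.png",np.hstack([b,c]))
s=cv2.imread("pics/scene0.png")
cv2.imwrite("pics/rackzs.png",cv2.resize(s[270:370,275:430],None,fx=5,fy=5,interpolation=cv2.INTER_CUBIC))
```

```text
(no output)
```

View pics/rackz.png

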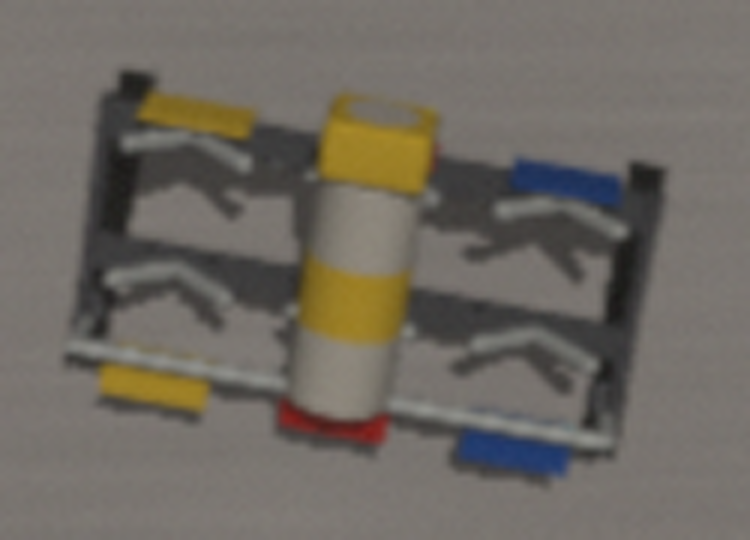

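View pics/jarsz.png

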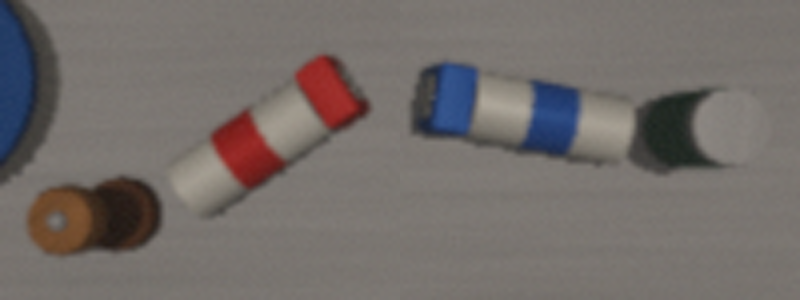

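View pics/rackzs.png

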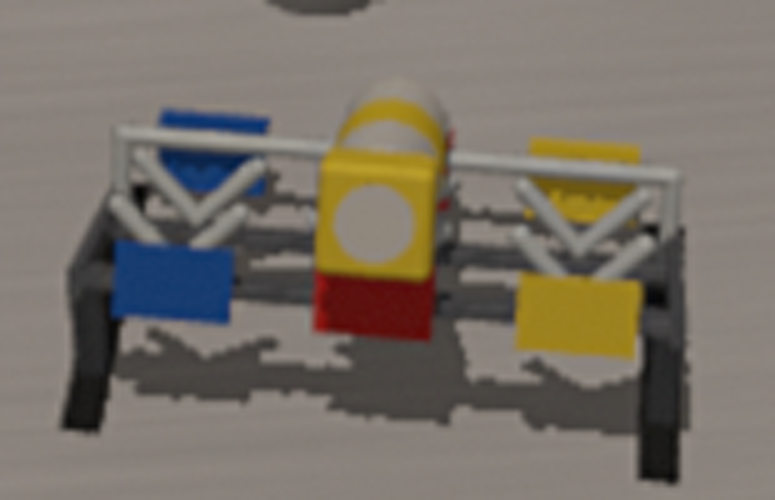

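```bash
cat > h.py <<'E'
import numpy as np,cv2
from scipy.spatial.transform import Rotation as R
from bench import bot
np.set_printoptions(precision=4,suppress=True)
def cam(n,st=None):
    m=bot.camera_model(n);K=np.array(m["intrinsics"])
    if n=="wrist":
        T=np.eye(4);T[:3,:3]=R.from_rotvec(st["ee_rot"]).as_matrix();T[:3,3]=st["tcp_pos"]
        T=T@np.array(m["hand_eye"])
    else: T=np.array(m["T"])
    return K,T
def bp(c,px,z):
    K,T=c;d=T[:3,:3]@np.linalg.solve(K,[px[0],px[1],1.]);o=T[:3,3]
    return o+d*(z-o[2])/d[2]
def pj(c,P):
    K,T=c;P=np.atleast_2d(P);q=(P-T[:3,3])@T[:3,:3]@K.T
    return q[:,:2]/q[:,2:]
def snap(n,f):
    st=bot.state();im=bot.get_image(n);cv2.imwrite(f"pics/{f}.png",im)
    np.savez(f"pics/{f}.npz",tcp_pos=st["tcp_pos"],ee_rot=st["ee_rot"])
    return im,st
def show(im,f,pts=[],box=None):
    pass
E
python3 - <<'E'
from h import *
c=cam("top")
z=lambda a,o,s:(o[0]+a[0]/s,o[1]+a[1]/s)
L=bp(c,z((66,347),(265,140),6),.036);Rr=bp(c,z((612,441),(265,140),6),.036)
print("bar",L,Rr,np.linalg.norm(L-Rr));d=L-Rr
yaw=np.arctan2(-d[0],d[1]);m=(L+Rr)/2
print("yaw",np.degrees(yaw),"rack",m+0.051*np.array([np.cos(yaw),np.sin(yaw),0]))
# jars: base centre mid-edge & cap end, at axis height z=.022
def jar(name,b,cp,o):
    B=bp(c,z(b,o,4),.022);C=bp(c,z(cp,o,4),.022);print(name,B,C,np.linalg.norm(C-B),"mid",(B+C)/2,"yaw",np.degrees(np.arctan2(*(C-B)[1::-1])))
jar("red",(187,198),(350,85),(140,225))
jar("blue",(632-400,128),(415-400,98),(430,215))
for n,p in dict(mill=(168,278),tin=(500,247),cup=(329,265),sauce=(473,178),can=(233,162)).items(): print(n,bp(c,p,.0))
E
```

```text
bar [0.5706 0.1572 0.036 ] [ 0.5259 -0.074   0.036 ] 0.2355167334922947
yaw -10.944739627292265 rack [0.5983 0.0319 0.036 ]
red [0.3792 0.3902 0.022 ] [0.4497 0.2851 0.022 ] 0.12655519377082758 mid [0.4145 0.3376 0.022 ] yaw -56.156330242683815
blue [ 0.4354 -0.3818  0.022 ] [ 0.4571 -0.2443  0.022 ] 0.13923193935427755 mid [ 0.4463 -0.313   0.022 ] yaw 81.00663235033498
mill [0.3705 0.4459 0.    ]
tin [ 0.4353 -0.4203  0.    ]
cup [0.3967 0.0251 0.    ]
sauce [ 0.6177 -0.3573  0.    ]
can [0.6733 0.274  0.    ]
```

```bash
cat >> h.py <<'E'
def Rt(yaw,tilt=0.,s=1):
    """tool x = s*(horizontal yaw dir) pitched up by tilt (deg) along heading yaw; fingers down"""
    y=np.radians(yaw);t=np.radians(tilt)
    h=np.array([np.cos(y),np.sin(y),0]);u=h*np.cos(t)+np.array([0,0,1])*np.sin(t)
    n=-h*np.sin(t)+np.array([0,0,1])*np.cos(t)
    x=s*u;z=-n
    return np.stack([x,np.cross(z,x),z],1)
def plan(P,Rm,rows=5,g=-1,p0=None,R0=None,call=5):
    st=bot.state()
    p0=st["tcp_pos"] if p0 is None else p0
    R0=R.from_rotvec(st["ee_rot"]).as_matrix() if R0 is None else R0
    w=R.from_matrix(R0.T@Rm).as_rotvec();dp=(np.array(P)-p0)/rows
    print("total turn deg %.1f dist %.0fmm | per row %.1f deg %.1f mm"%(np.degrees(np.linalg.norm(w)),1e3*np.linalg.norm(dp*rows),np.degrees(np.linalg.norm(w))/rows,1e3*np.linalg.norm(dp)))
    out=[];Rc=R.from_matrix(R0)
    for i in range(rows):
        d=Rc.inv().apply(dp)
        out.append(" ".join("%.4g"%round(v,4) for v in [*d,*(w/rows),g]))
        Rc=Rc*R.from_rotvec(w/rows)
    for i in range(0,rows,call): print("; ".join(out[i:i+call]))
E
python3 - <<'E'
from h import *
plan([.50,.03,.32],Rt(-11),20)
E
```

```text
total turn deg 30.0 dist 640mm | per row 1.5 deg 32.0 mm
0.0241 -0.0207 -0.0035 -0.0001 0 0.0262 -1; 0.0236 -0.0214 -0.0035 -0.0001 0 0.0262 -1; 0.023 -0.022 -0.0035 -0.0001 0 0.0262 -1; 0.0224 -0.0226 -0.0035 -0.0001 0 0.0262 -1; 0.0218 -0.0232 -0.0035 -0.0001 0 0.0262 -1
0.0212 -0.0237 -0.0035 -0.0001 0 0.0262 -1; 0.0206 -0.0243 -0.0035 -0.0001 0 0.0262 -1; 0.0199 -0.0248 -0.0035 -0.0001 0 0.0262 -1; 0.0193 -0.0253 -0.0035 -0.0001 0 0.0262 -1; 0.0186 -0.0258 -0.0035 -0.0001 0 0.0262 -1
0.0179 -0.0263 -0.0035 -0.0001 0 0.0262 -1; 0.0172 -0.0267 -0.0035 -0.0001 0 0.0262 -1; 0.0165 -0.0272 -0.0035 -0.0001 0 0.0262 -1; 0.0158 -0.0276 -0.0035 -0.0001 0 0.0262 -1; 0.0151 -0.028 -0.0035 -0.0001 0 0.0262 -1
0.0143 -0.0284 -0.0035 -0.0001 0 0.0262 -1; 0.0136 -0.0288 -0.0035 -0.0001 0 0.0262 -1; 0.0128 -0.0291 -0.0035 -0.0001 0 0.0262 -1; 0.0121 -0.0294 -0.0035 -0.0001 0 0.0262 -1; 0.0113 -0.0297 -0.0035 -0.0001 0 0.0262 -1
```

Call:
servo_tool:
  increments: "0.024 -0.021 -0.0035 0 0 0.026 -1; 0.0235 -0.0215 -0.0035 0 0 0.026 -1; 0.023 -0.022 -0.0035 0 0 0.026 -1; 0.0225 -0.0225 -0.0035 0 0 0.026 -1; 0.022 -0.023 -0.0035 0 0 0.026 -1"

```text
clock: 0.6
tcp_pos: [0.2597, -0.381, 0.2675]
ee_rot: [-3.125, -0.315, 0.001]
ft_force: [1.1, -0.8, -0.9]
width: 0.0854
```

Call:
servo_tool:
  increments: "0.021 -0.0235 -0.0035 0 0 0.026 -1; 0.0205 -0.0245 -0.0035 0 0 0.026 -1; 0.02 -0.025 -0.0035 0 0 0.026 -1; 0.0195 -0.0255 -0.0035 0 0 0.026 -1; 0.0185 -0.026 -0.0035 0 0 0.026 -1"

```text
clock: 1.1
tcp_pos: [0.3395, -0.243, 0.2851]
ee_rot: [-3.139, -0.111, 0.001]
ft_force: [0.6, 0.3, 0.3]
width: 0.0853
```

Call:
servo_tool:
  increments: "0.018 -0.0265 -0.0035 0 0 0.026 -1; 0.017 -0.027 -0.0035 0 0 0.026 -1; 0.0165 -0.027 -0.0035 0 0 0.026 -1; 0.016 -0.0275 -0.0035 0 0 0.026 -1; 0.015 -0.028 -0.0035 0 0 0.026 -1"

```text
clock: 1.6
tcp_pos: [0.4192, -0.1055, 0.3026]
ee_rot: [3.14, -0.093, -0.001]
ft_force: [0.6, -0.5, -0.5]
width: 0.0858
```

Call:
servo_tool:
  increments: "0.0145 -0.0285 -0.0035 0 0 0.026 -1; 0.0135 -0.029 -0.0035 0 0 0.026 -1; 0.013 -0.029 -0.0035 0 0 0.026 -1; 0.012 -0.0295 -0.0035 0 0 0.026 -1; 0.0115 -0.03 -0.0035 0 0 0.026 -1"

```text
clock: 2.1
tcp_pos: [0.4995, 0.0323, 0.32]
ee_rot: [3.127, -0.297, -0.001]
ft_force: [0.9, -1.0, -0.5]
width: 0.0854
```

Tracking is good.

Run:
```python
from h import *
im,st=snap("wrist","w1"); print(st["tcp_pos"],st["ee_rot"],st["joint_positions"])
```

```text
[0.4995 0.0323 0.32  ] [ 3.1271 -0.2973 -0.0014] [ 0.3324  0.2187 -0.5299  1.4913  0.1107  1.4625 -1.9595]
```

View pics/w1.png

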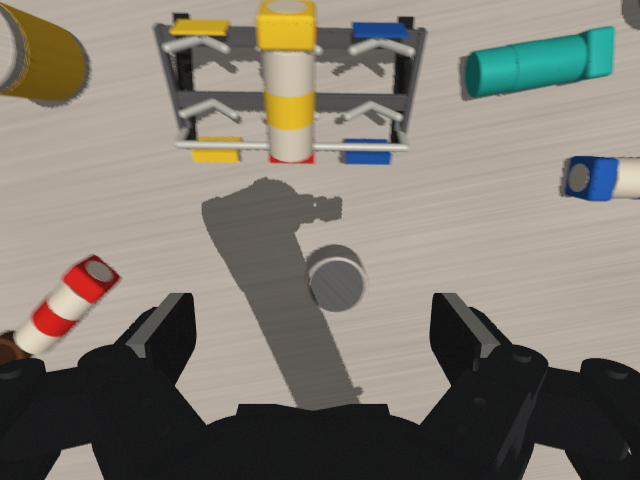

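Run:
```python
import cv2
s=cv2.imread("pics/w1.png")
cv2.imwrite("pics/w1z.png",cv2.resize(s[0:175,145:435],None,fx=2.75,fy=2.75,interpolation=cv2.INTER_CUBIC))
```

```text
(no output)
```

View pics/w1z.png

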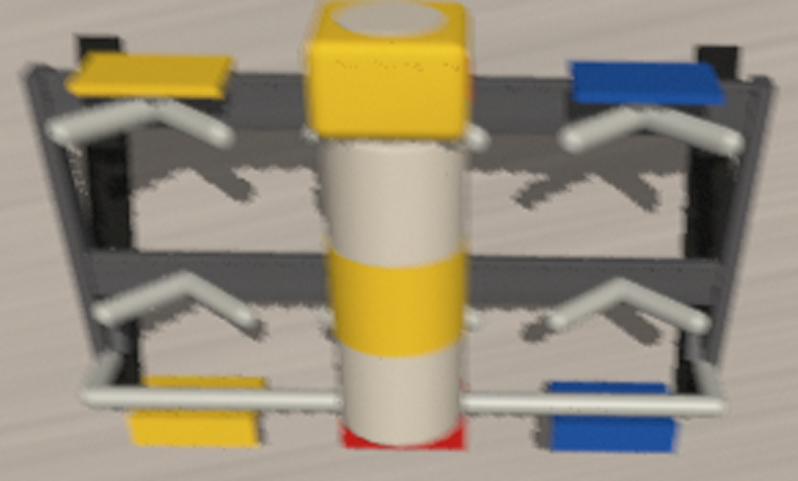

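```bash
cat >> h.py <<'E'
def load(f):
    d=np.load(f"pics/{f}.npz");return cv2.imread(f"pics/{f}.png"),cam("wrist",d)
S30,C30=.5,np.sqrt(3)/2
def rackpt(q,s,y,n):
    """q=(x,y,yaw rad); s up slope from seat centre, y across from middle groove, n normal"""
    s,y,n=np.broadcast_arrays(*map(np.asarray,(s,y,n)))
    lx=s*C30-n*S30;z=.0815+s*S30+n*C30
    return np.stack([q[0]+lx*np.cos(q[2])-y*np.sin(q[2]),q[1]+lx*np.sin(q[2])+y*np.cos(q[2]),z],-1)
def jarpts():
    a=np.linspace(0,2*np.pi,60)
    P=[np.stack([0*a+s,.022*np.cos(a),.022*np.sin(a)],1) for s in (-.063,.037)]
    C=np.array([[s,y,z] for s in(.037,.063) for y in(-.022,.022) for z in(-.022,.022)])
    return np.vstack(P),C
E
cat > fit1.py <<'E'
from h import *
from scipy.optimize import least_squares
im,c=load("w1")
px=np.array([(85,396),(724,407),(58,130),(228,138),(102,313),(253,322),(570,142),(738,143),(553,322),(705,322)])/2.75+[145,0]
def model(p):
    q=p[:3];h,nt,hb=p[3:]
    pts=[rackpt(q,-.067,hb,-.014),rackpt(q,-.067,-hb,-.014)]
    for g in(.078,-.078):
        for s in(.027,-.033):
            pts+= [rackpt(q,s,g+h,nt),rackpt(q,s,g-h,nt)]
    return pj(c,np.array(pts))
r=least_squares(lambda p:(model(p)-px).ravel(),[.6,.03,-.19,.028,-.01,.116])
print(r.x,np.degrees(r.x[2]));print(r.fun.reshape(-1,2))
np.save("rack.npy",r.x[:3])
q=r.x[:3]
z=cv2.resize(im[0:175,145:435],None,fx=2.75,fy=2.75)
b,cp=jarpts()
for Q,col in((b,(0,255,0)),(cp,(255,0,255))):
    for u,v in (pj(c,rackpt(q,Q[:,0],Q[:,1],Q[:,2]))-[145,0])*2.75: cv2.circle(z,(int(u),int(v)),2,col,-1)
for u,v in (model(r.x)-[145,0])*2.75: cv2.circle(z,(int(u),int(v)),3,(0,0,255),-1)
cv2.imwrite("pics/w1fit.png",z)
E
python3 fit1.py
```

```text
[ 0.5999  0.0329 -0.2054  0.026  -0.0117  0.1179] -11.769567656648825
[[ 0.334  -0.0422]
 [ 0.3413 -0.4037]
 [ 0.0216  1.173 ]
 [ 0.1185 -0.7036]
 [-0.0824  0.5227]
 [-0.1623 -1.8741]
 [-0.5358 -0.095 ]
 [ 0.0431  0.5698]
 [ 0.3232 -0.1235]
 [-0.3127  0.7493]]
```

View pics/w1fit.png

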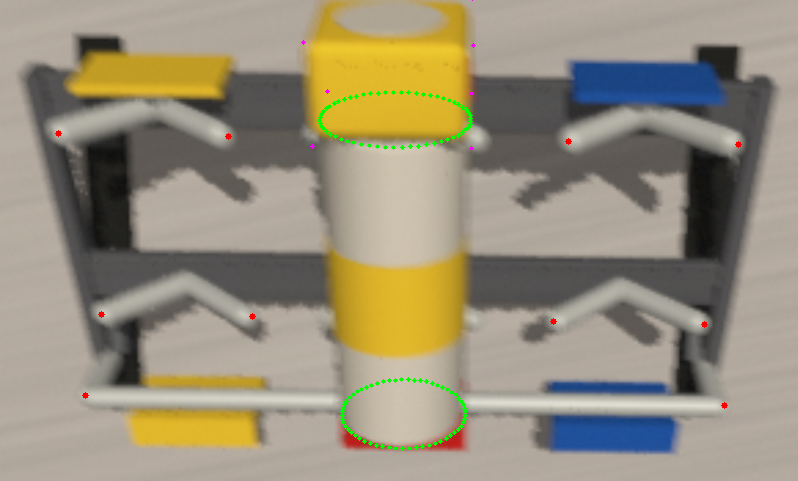

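Run:
```python
from h import *
q=np.load("rack.npy")
plan(rackpt(q,-.003,0,.11),Rt(np.degrees(q[2]),30),10,g=-0.5)
```

```text
total turn deg 30.0 dist 151mm | per row 3.0 deg 15.1 mm
0.004 -0.0012 0.0145 -0.0013 0.0522 0.0021 -0.5; 0.0033 -0.0012 0.0147 -0.0013 0.0522 0.0021 -0.5; 0.0025 -0.0012 0.0149 -0.0013 0.0522 0.0021 -0.5; 0.0017 -0.0013 0.015 -0.0013 0.0522 0.0021 -0.5; 0.0009 -0.0013 0.015 -0.0013 0.0522 0.0021 -0.5
0.0001 -0.0013 0.0151 -0.0013 0.0522 0.0021 -0.5; -0.0007 -0.0013 0.015 -0.0013 0.0522 0.0021 -0.5; -0.0015 -0.0013 0.015 -0.0013 0.0522 0.0021 -0.5; -0.0022 -0.0014 0.0149 -0.0013 0.0522 0.0021 -0.5; -0.003 -0.0014 0.0147 -0.0013 0.0522 0.0021 -0.5
```

Call:
servo_tool:
  increments: "0.004 -0.0012 0.0145 -0.0013 0.0522 0.0021 -0.5; 0.0033 -0.0012 0.0147 -0.0013 0.0522 0.0021 -0.5; 0.0025 -0.0012 0.0149 -0.0013 0.0522 0.0021 -0.5; 0.0017 -0.0013 0.015 -0.0013 0.0522 0.0021 -0.5; 0.0009 -0.0013 0.015 -0.0013 0.0522 0.0021 -0.5"
  grip_force: 40

```text
clock: 2.65
tcp_pos: [0.5198, 0.0332, 0.2467]
ee_rot: [3.069, -0.306, 0.404]
ft_force: [0.1, -0.5, -0.8]
width: 0.0642
```

Call:
servo_tool:
  increments: "0.0001 -0.0013 0.015 -0.0013 0.0522 0.0021 -0.5; -0.0007 -0.0013 0.015 -0.0013 0.0522 0.0021 -0.5; -0.0015 -0.0013 0.015 -0.0013 0.0522 0.0021 -0.5; -0.0022 -0.0014 0.015 -0.0013 0.0522 0.0021 -0.5; -0.003 -0.0014 0.0147 -0.0013 0.0522 0.0021 -0.5"

```text
clock: 3.15
tcp_pos: [0.5405, 0.0352, 0.1742]
ee_rot: [2.96, -0.312, 0.792]
ft_force: [1.2, -1.6, 0.1]
width: 0.0641
```

Run:
```python
from h import *
q=np.load("rack.npy")
im,st=snap("wrist","w2");print(st)
plan(rackpt(q,-.003,0,.003),Rt(np.degrees(q[2]),30),10,g=-0.5)
```

```text
{'clock': 3.15, 'joint_positions': array([ 0.2267,  0.1146, -0.4974,  2.1006,  0.5839,  0.5392, -2.4813]), 'joint_velocities': array([-0.3737,  0.109 ,  0.2104,  0.5491,  1.3639, -0.8412, -1.4605]), 'joint_efforts': array([  0.933 , -25.6019,  -2.1724, -22.1007,  -0.3371,  -0.8753,
         1.3491]), 'tcp_pos': array([0.5405, 0.0352, 0.1742]), 'ee_rot': array([ 2.9602, -0.3119,  0.7916]), 'ft_force': array([ 1.1523, -1.5822,  0.1088]), 'wrist_torque': array([ 0.0644,  0.4703, -0.0332]), 'width': 0.06407041104451984}
total turn deg 0.7 dist 105mm | per row 0.1 deg 10.5 mm
0.0007 -0.0011 0.0105 0.0011 0.0007 0 -0.5; 0.0007 -0.0011 0.0105 0.0011 0.0007 0 -0.5; 0.0007 -0.0011 0.0105 0.0011 0.0007 0 -0.5; 0.0007 -0.0011 0.0105 0.0011 0.0007 0 -0.5; 0.0007 -0.0011 0.0105 0.0011 0.0007 0 -0.5
0.0007 -0.0011 0.0105 0.0011 0.0007 0 -0.5; 0.0007 -0.0011 0.0105 0.0011 0.0007 0 -0.5; 0.0007 -0.0011 0.0105 0.0011 0.0007 0 -0.5; 0.0007 -0.0011 0.0105 0.0011 0.0007 0 -0.5; 0.0007 -0.001 0.0105 0.0011 0.0007 0 -0.5
```

View pics/w2.png

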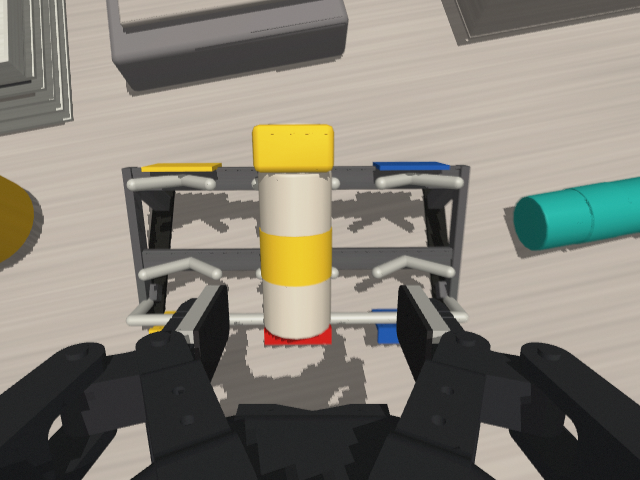

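Call:
servo_tool:
  increments: "0 0 0 0 0 0 -0.5; 0 0 0 0 0 0 -0.5"

```text
clock: 3.4
tcp_pos: [0.5416, 0.0355, 0.176]
ee_rot: [2.961, -0.312, 0.791]
ft_force: [-0.0, 0.0, 0.5]
width: 0.0643
```

Run:
```python
from h import *
q=np.load("rack.npy")
st=bot.state();print(st["joint_positions"],st["joint_velocities"],st["tcp_pos"])
plan(rackpt(q,-.003,0,.07),Rt(np.degrees(q[2]),30),4,g=-0.5)
im,c=load("w2")
# overlay check of rack fit
b,cp=jarpts()
for Q,col in((b,(0,255,0)),(cp,(255,0,255))):
    for u,v in pj(c,rackpt(q,Q[:,0],Q[:,1],Q[:,2])): cv2.circle(im,(int(u),int(v)),1,col,-1)
for s in(.027,-.033):
  for g in(-.078,.078):
    for h in(-.026,.026):
      u,v=pj(c,rackpt(q,s,g+h,-.0117))[0];cv2.circle(im,(int(u),int(v)),2,(0,0,255),-1)
cv2.imwrite("pics/w2f.png",im[100:360,100:500])
```

```text
[ 0.2275  0.1145 -0.4979  2.0952  0.5772  0.5437 -2.4738] [ 0.0068 -0.0062 -0.0016 -0.0228  0.0067 -0.0036 -0.0118] [0.5416 0.0355 0.176 ]
total turn deg 0.5 dist 42mm | per row 0.1 deg 10.4 mm
-0.0001 -0.0024 0.0101 0.0022 0.0002 -0.0005 -0.5; -0.0001 -0.0024 0.0101 0.0022 0.0002 -0.0005 -0.5; -0.0001 -0.0024 0.0101 0.0022 0.0002 -0.0005 -0.5; -0.0001 -0.0024 0.0102 0.0022 0.0002 -0.0005 -0.5
```

View pics/w2f.png

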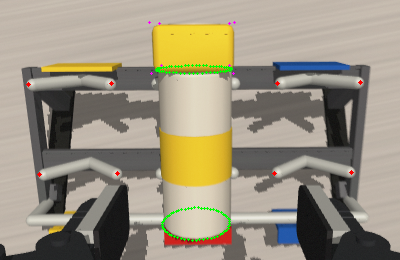

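Call:
servo_tool:
  increments: "0 -0.0024 0.01 0.0022 0 -0.0005 -0.5; 0 -0.0024 0.01 0.0022 0 -0.0005 -0.5; 0 -0.0024 0.01 0.0022 0 -0.0005 -0.5; 0 -0.0024 0.01 0.0022 0 -0.0005 -0.5; 0 0 0 0 0 0 -0.5"

```text
clock: 3.9
tcp_pos: [0.5636, 0.0403, 0.1407]
ee_rot: [2.969, -0.308, 0.793]
ft_force: [-0.5, -0.2, -0.7]
width: 0.0642
```

Run:
```python
from h import *
q=np.load("rack.npy")
st=bot.state();print(st["joint_positions"],st["tcp_pos"])
plan(rackpt(q,-.003,0,.003),Rt(np.degrees(q[2]),30),7,g=-0.5)
```

```text
[ 0.1742  0.2131 -0.4557  2.0904  0.7266  0.4848 -2.6156] [0.5636 0.0403 0.1407]
total turn deg 0.1 dist 67mm | per row 0.0 deg 9.5 mm
-0.0001 -0 0.0095 0.0001 0.0002 -0.0001 -0.5; -0.0001 -0 0.0095 0.0001 0.0002 -0.0001 -0.5; -0.0001 -0 0.0095 0.0001 0.0002 -0.0001 -0.5; -0.0001 -0 0.0095 0.0001 0.0002 -0.0001 -0.5; -0.0001 -0 0.0095 0.0001 0.0002 -0.0001 -0.5
-0.0001 -0 0.0095 0.0001 0.0002 -0.0001 -0.5; -0.0001 -0 0.0095 0.0001 0.0002 -0.0001 -0.5
```

Call:
servo_tool:
  increments: "0 0 0 0 0 -0.14 -0.5; 0 0 0 0 0 -0.14 -0.5; 0 0 0 0 0 -0.14 -0.5; 0 0 0 0 0 -0.14 -0.5; 0 0 0 0 0 -0.14 -0.5"

```text
clock: 4.4
tcp_pos: [0.5634, 0.0403, 0.142]
ee_rot: [2.744, 0.7, 0.682]
ft_force: [-0.1, 0.4, 0.2]
width: 0.064
```

Run:
```python
from h import *
st=bot.state();print(st["joint_positions"],st["tcp_pos"])
```

```text
[ 0.2789  0.2256 -0.5762  2.0876  0.7786  0.5058 -1.9526] [0.5634 0.0403 0.142 ]
```

Call:
servo_tool:
  increments: "0 0 0 0 0 -0.14 -0.5; 0 0 0 0 0 -0.14 -0.5; 0 0 0 0 0 -0.14 -0.5; 0 0 0 0 0 -0.14 -0.5; 0 0 0 0 0 -0.14 -0.5"

```text
clock: 4.9
tcp_pos: [0.5634, 0.0402, 0.142]
ee_rot: [2.245, 1.534, 0.505]
ft_force: [0.5, 0.1, 0.0]
width: 0.064
```

Call:
servo_tool:
  increments: "0 0 0 0 0 -0.14 -0.5; 0 0 0 0 0 -0.14 -0.5; 0 0 0 0 0 -0.14 -0.5; 0 0 0 0 0 -0.14 -0.5; 0 0 0 0 0 -0.14 -0.5"

```text
clock: 5.4
tcp_pos: [0.5634, 0.0402, 0.142]
ee_rot: [1.541, 2.153, 0.286]
ft_force: [-0.5, 0.2, -0.1]
width: 0.0644
```

Call:
servo_tool:
  increments: "0 0 0 0 0 -0.14 -0.5; 0 0 0 0 0 -0.14 -0.5; 0 0 0 0 0 -0.14 -0.5; 0 0 0 0 0 -0.14 -0.5; 0 0 0 0 0 -0.14 -0.5"

```text
clock: 5.9
tcp_pos: [0.5634, 0.0401, 0.1419]
ee_rot: [0.702, 2.522, 0.045]
ft_force: [-0.1, 0.5, 0.1]
width: 0.0638
```

Run:
```python
from h import *
q=np.load("rack.npy")
st=bot.state();print(st["joint_positions"],st["tcp_pos"])
plan(rackpt(q,-.003,0,.07),Rt(np.degrees(q[2]),30,-1),4,g=-0.5)
```

```text
[ 0.584   0.3102 -0.9479  2.079   0.9666  0.6039  0.0011] [0.5634 0.0401 0.1419]
total turn deg 19.3 dist 1mm | per row 4.8 deg 0.4 mm
0.0003 0 0.0002 -0.0003 0.0002 -0.0842 -0.5; 0.0003 0 0.0002 -0.0003 0.0002 -0.0842 -0.5; 0.0003 0.0001 0.0002 -0.0003 0.0002 -0.0842 -0.5; 0.0003 0.0001 0.0002 -0.0003 0.0002 -0.0842 -0.5
```

Call:
servo_tool:
  increments: "0.0003 0 0 0 0 -0.084 -0.5; 0.0003 0 0 0 0 -0.084 -0.5; 0.0003 0 0 0 0 -0.084 -0.5; 0.0003 0 0 0 0 -0.084 -0.5; 0 0 0 0 0 0 -0.5"

```text
clock: 6.4
tcp_pos: [0.5623, 0.0406, 0.141]
ee_rot: [0.278, 2.605, -0.071]
ft_force: [0.2, 0.8, 0.5]
width: 0.0639
```

Run:
```python
from h import *
q=np.load("rack.npy")
im,st=snap("wrist","w3");print(st["joint_positions"],st["tcp_pos"])
plan(rackpt(q,-.003,0,.003),Rt(np.degrees(q[2]),30,-1),8,g=-0.5)
```

```text
[ 0.6275  0.3314 -1.0076  2.0809  1.0037  0.6263  0.3012] [0.5623 0.0406 0.141 ]
total turn deg 0.5 dist 68mm | per row 0.1 deg 8.5 mm
-0.0001 0 0.0085 -0.0001 -0 -0.001 -0.5; -0.0001 0 0.0085 -0.0001 -0 -0.001 -0.5; -0.0001 0 0.0085 -0.0001 -0 -0.001 -0.5; -0.0001 0 0.0085 -0.0001 -0 -0.001 -0.5; -0.0001 0 0.0085 -0.0001 -0 -0.001 -0.5
-0.0001 0 0.0085 -0.0001 -0 -0.001 -0.5; -0.0001 0 0.0085 -0.0001 -0 -0.001 -0.5; -0.0001 0 0.0085 -0.0001 -0 -0.001 -0.5
```

View pics/w3.png

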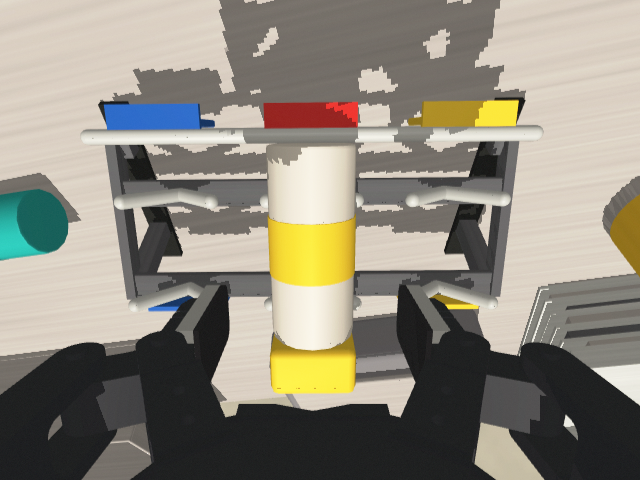

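The jar axis is at column ~312, midway between the fingers, and its base is at the stop bar (row ~143). I'll descend now.

Call:
servo_tool:
  increments: "0 0 0.0085 0 0 -0.001 -0.5; 0 0 0.0085 0 0 -0.001 -0.5; 0 0 0.0085 0 0 -0.001 -0.5; 0 0 0.0085 0 0 -0.001 -0.5; 0 0 0.0085 0 0 -0.001 -0.5"

```text
clock: 6.95
tcp_pos: [0.583, 0.0363, 0.1034]
ee_rot: [0.273, 2.606, -0.072]
ft_force: [0.4, -0.7, 0.3]
width: 0.0642
```

Call:
servo_tool:
  increments: "0 0 0.0085 0 0 -0.001 -0.5; 0 0 0.0085 0 0 -0.001 -0.5; 0 0 0.0085 0 0 -0.001 -0.5; 0 0 0 0 0 0 -0.5; 0 0 0 0 0 0 -0.5"

```text
clock: 7.45
tcp_pos: [0.5947, 0.0342, 0.0807]
ee_rot: [0.266, 2.608, -0.073]
ft_force: [0.1, -0.3, 0.2]
width: 0.0638
```

Run:
```python
from h import *
q=np.load("rack.npy")
st=bot.state();print(st["joint_positions"],st["tcp_pos"],st["ft_force"])
plan(rackpt(q,-.003,0,.003),Rt(np.degrees(q[2]),30,-1),1,g=-0.5)
```

```text
[ 0.4872  0.4822 -0.852   2.0648  1.2551  0.5924  0.1118] [0.5947 0.0342 0.0807] [ 0.1032 -0.251   0.1684]
total turn deg 0.2 dist 2mm | per row 0.2 deg 2.3 mm
-0.002 -0.0002 -0.001 -0.0003 -0.0018 0.0023 -0.5
```

Call:
servo_tool:
  increments: "-0.002 0 -0.001 0 0 0 0; 0 0 0 0 0 0 0.4; 0 0 0 0 0 0 0.6; 0 0 0 0 0 0 0.6; 0 0 0 0 0 0 0.6"
  grip_force: 40

```text
clock: 7.95
tcp_pos: [0.596, 0.0332, 0.0836]
ee_rot: [0.266, 2.607, -0.076]
ft_force: [-3.6, -1.0, 5.1]
width: 0.043
```

Call:
servo_tool:
  increments: "0 0 0 0 0 0 1; 0 0 0 0 0 0 1"
  grip_force: 40

```text
clock: 8.15
tcp_pos: [0.596, 0.0332, 0.0835]
ee_rot: [0.266, 2.607, -0.076]
ft_force: [-3.6, -1.8, 5.7]
width: 0.0429
```

Call:
servo_tool:
  increments: "0 0 -0.003 0 0 0 1; 0 0 -0.006 0 0 0 1; 0 0 -0.009 0 0 0 1; 0 0 -0.012 0 0 0 1; 0 0 -0.01 0 0 0 1"

```text
clock: 8.65
tcp_pos: [0.5751, 0.0387, 0.1172]
ee_rot: [0.265, 2.61, -0.072]
ft_force: [0.1, 0.0, -2.7]
width: 0.0427
```

Call:
servo_tool:
  increments: "0 0 -0.01 0 0 0 1; 0 0.005 -0.007 0 0 0 1; 0 0.01 -0.003 0 0 0 1; 0 0.015 0 0 0 0 1; 0 0.015 0 0 0 0 1"

```text
clock: 9.15
tcp_pos: [0.5756, 0.0855, 0.1345]
ee_rot: [0.265, 2.608, -0.072]
ft_force: [-0.2, 0.7, -3.0]
width: 0.0428
```

Call:
servo_tool:
  increments: "0 0.015 0 0 0 0 1; 0 0.012 0 0 0 0 1; 0 0.006 0 0 0 0 1; 0 0 0 0 0 0 1; 0 0 0 0 0 0 1"

```text
clock: 9.65
tcp_pos: [0.5821, 0.1162, 0.1342]
ee_rot: [0.266, 2.609, -0.074]
ft_force: [-0.3, 0.4, -3.1]
width: 0.043
```

```bash
cat >> h.py <<'E'
def tcp2rack(q,p):
    d=np.array(p)-[q[0],q[1],.0815];lx=d[0]*np.cos(q[2])+d[1]*np.sin(q[2]);y=-d[0]*np.sin(q[2])+d[1]*np.cos(q[2])
    return np.array([lx*C30+d[2]*S30,y,-lx*S30+d[2]*C30])
E
python3 - <<'E'
from h import *
q=np.load("rack.npy")
im,st=snap("wrist","w4");print(st["joint_positions"],st["tcp_pos"],st["ft_force"],st["width"])
print(tcp2rack(q,[.596,.0332,.0835]),tcp2rack(q,st["tcp_pos"]))
print(np.degrees((R.from_matrix(Rt(np.degrees(q[2]),30,-1)).inv()*R.from_rotvec(st["ee_rot"])).as_rotvec()), np.degrees((R.from_matrix(Rt(np.degrees(q[2]),30,-1)).inv()*R.from_rotvec([.266,2.607,-.076])).as_rotvec()))
E
```

```text
[ 0.3851  0.4252 -0.9578  1.9923  1.0891  0.755   0.1288] [0.5821 0.1162 0.1342] [-0.34    0.4319 -3.1351] 0.04297594587413265
[-0.0024 -0.0005  0.0037] [-0.0035  0.0779  0.0628]
[ 0.0625  0.1272 -0.1614] [ 0.1379  0.0287 -0.1547]
```

View pics/w4.png

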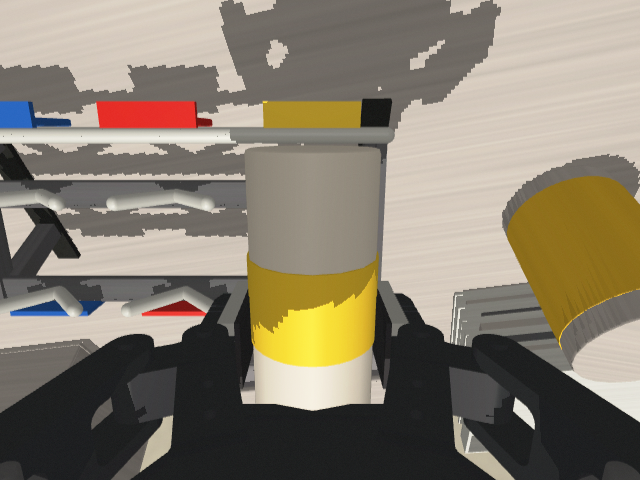

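Call:
servo_tool:
  increments: "-0.001 0 0.011 0 0 0 1; -0.001 0 0.011 0 0 0.001 1; -0.001 0 0.011 0 0 0.001 1; 0 0 0.011 0 0 0.001 1; 0 0 0.008 0 0 0 1"

```text
clock: 10.2
tcp_pos: [0.6105, 0.1099, 0.0896]
ee_rot: [0.27, 2.609, -0.073]
ft_force: [-0.4, -1.1, -2.7]
width: 0.0425
```

Call:
servo_tool:
  increments: "0 0 0 0 0 0 1; 0 0 0 0 0 0 1"

```text
clock: 10.4
tcp_pos: [0.6101, 0.1109, 0.0907]
ee_rot: [0.269, 2.608, -0.072]
ft_force: [-0.1, 0.8, -2.8]
width: 0.0425
```

```bash
cat > st.py <<'E'
from h import *
q=np.load("rack.npy");st=bot.state()
Rm=Rt(np.degrees(q[2]),30,1)
for s in(1,-1):
    w=np.degrees((R.from_matrix(Rt(np.degrees(q[2]),30,s)).inv()*R.from_rotvec(st["ee_rot"])).as_rotvec())
    if np.linalg.norm(w)<60: print("rot err (tool axes, deg)",w)
f=st["ft_force"];print("t",st["clock"],"rack s,y,n mm",1e3*tcp2rack(q,st["tcp_pos"]),"F s,y,n",f@Rm[:,0],-f@Rm[:,1],-f@Rm[:,2],"w",st["width"]);print("j",st["joint_positions"])
E
python3 st.py
```

```text
rot err (tool axes, deg) [0.0021 0.1198 0.0042]
t 10.4 rack s,y,n mm [-0.5055 78.4323 10.912 ] F s,y,n -1.6654021142766693 0.730771249047639 -2.297697805155361 w 0.042490361121974796
j [ 0.3197  0.531  -0.8677  1.9717  1.2286  0.7237  0.0355]
```

Next: 7 mm more to go, slowly, with y shifted by −0.5 mm.

Call:
servo_tool:
  increments: "0 -0.0005 0.002 0 0 0 1; 0 0 0.002 0 0 0 1; 0 0 0.0015 0 0 0 1; 0 0 0.001 0 0 0 1; 0 0 0 0 0 0 1"

```text
clock: 10.9
tcp_pos: [0.6134, 0.1093, 0.0853]
ee_rot: [0.269, 2.607, -0.072]
ft_force: [1.0, 0.0, -2.9]
width: 0.0424
```

```bash
python3 st.py
```

```text
rot err (tool axes, deg) [0.0319 0.0872 0.021 ]
t 10.9 rack s,y,n mm [-0.195  77.5663  4.4915] F s,y,n -0.6190762228956332 0.21862550400068295 -3.043292671044041 w 0.042434775297747855
j [ 0.314   0.5429 -0.8569  1.9697  1.2459  0.7192  0.0246]
```

Call:
servo_tool:
  increments: "0.001 0 0.0005 0 0 0 1; 0.001 0 0.0005 0 0 0 1; 0 0 0 0 0 0 1; 0 0 0 0 0 0 1"

```text
clock: 11.3
tcp_pos: [0.6131, 0.1094, 0.0847]
ee_rot: [0.269, 2.605, -0.073]
ft_force: [-0.9, -1.6, 4.4]
width: 0.0429
```

```bash
python3 st.py
```

```text
rot err (tool axes, deg) [ 0.052  -0.0538  0.0255]
t 11.3 rack s,y,n mm [-0.7837 77.5703  4.09  ] F s,y,n 1.6954496741345868 -1.7927804890434171 4.061931543274553 w 0.0428631594576424
j [ 0.3114  0.5426 -0.8545  1.9727  1.2526  0.7177  0.0164]
```

Call:
servo_tool:
  increments: "0.001 0 0 0 0 0 1; 0.001 0 0 0 0 0 1; 0 0 0 0 0 0 1; 0 0 0 0 0 0 1"

```text
clock: 11.7
tcp_pos: [0.6117, 0.1096, 0.0838]
ee_rot: [0.27, 2.605, -0.073]
ft_force: [-0.2, -1.9, 5.6]
width: 0.0427
```

```bash
python3 st.py; python3 -c "
from h import *
snap('wrist','w5')"
```

```text
rot err (tool axes, deg) [ 0.0523 -0.0803  0.0391]
t 11.7 rack s,y,n mm [-2.4246 77.4902  4.0306] F s,y,n 3.0114534246770996 -1.944256443207535 4.7698246027348326 w 0.0427275261265668
j [ 0.3099  0.5416 -0.8534  1.977   1.2565  0.7161  0.0097]
```

View pics/w5.png

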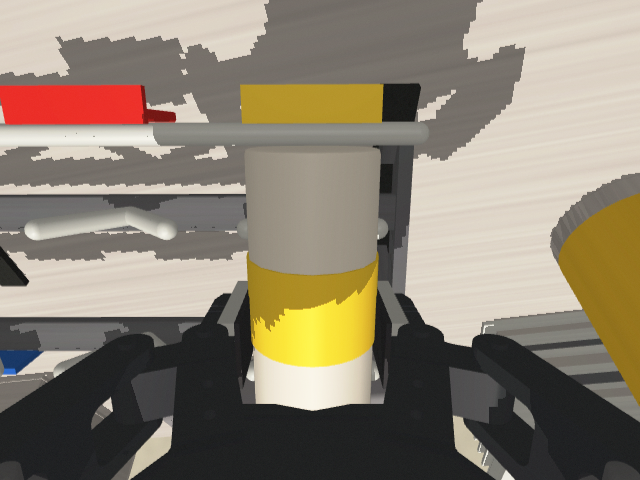

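Call:
servo_tool:
  increments: "0.001 0 0 0 0 0 1; 0.001 0 0 0 0 0 1; 0 0 0 0 0 0 1; 0 0 0 0 0 0 1"

```text
clock: 12.15
tcp_pos: [0.6114, 0.1097, 0.0837]
ee_rot: [0.27, 2.602, -0.073]
ft_force: [2.0, -2.2, 5.1]
width: 0.0429
```

```bash
python3 st.py
```

```text
rot err (tool axes, deg) [ 0.0423 -0.2174  0.0623]
t 12.15 rack s,y,n mm [-2.7519 77.4914  4.077 ] F s,y,n 4.600885553390583 -1.7308524556091835 3.241278538989414 w 0.04285392318597609
j [ 0.3083  0.5404 -0.8518  1.9798  1.2615  0.7143  0.0032]
```

Call:
servo_tool:
  increments: "-0.001 0 0 0 0 0 1; 0 0 0 0 0 0 1; 0 0 0 0 0 0 1; 0 0 0 0 0 0 1; 0 0 0 0 0 0 1"
  grip_force: 25

```text
clock: 12.65
tcp_pos: [0.6115, 0.1097, 0.0837]
ee_rot: [0.27, 2.604, -0.073]
ft_force: [0.4, -2.4, 5.4]
width: 0.0427
```

Call:
servo_tool:
  increments: "0 0 0 0 0 0 1; 0 0 0 0 0 0 -0.1; 0 0 0 0 0 0 -0.4; 0 0 0 0 0 0 -0.4; 0 0 0 0 0 0 -0.4"

```text
clock: 13.15
tcp_pos: [0.609, 0.1107, 0.0814]
ee_rot: [0.269, 2.609, -0.071]
ft_force: [-0.7, -0.0, -0.3]
width: 0.0597
```

```bash
python3 st.py
```

```text
rot err (tool axes, deg) [-0.0096  0.1601 -0.0095]
t 13.15 rack s,y,n mm [-6.0822 77.9629  3.3965] F s,y,n -0.7830104247236089 -0.16356375966762307 0.08653367862379054 w 0.05968965747467537
j [ 0.3084  0.5426 -0.8533  1.9816  1.2567  0.7143  0.0064]
```

Run:
```python
from h import *
q=np.load("rack.npy");st=bot.state()
R0=Rt(np.degrees(q[2]),30,-1)
p0=st["tcp_pos"]-R0[:,2]*.10
print(p0)
plan([.43,.31,.26],Rt(-56.2,0,-1),16,g=-0.4,p0=p0,R0=R0)
```

```text
[0.5601 0.1209 0.168 ]
total turn deg 53.2 dist 247mm | per row 3.3 deg 15.5 mm
0.0061 0.0099 -0.0102 0.0127 0.0311 0.0473 -0.4; 0.0069 0.0095 -0.0101 0.0127 0.0311 0.0473 -0.4; 0.0076 0.009 -0.01 0.0127 0.0311 0.0473 -0.4; 0.0083 0.0085 -0.0098 0.0127 0.0311 0.0473 -0.4; 0.009 0.008 -0.0097 0.0127 0.0311 0.0473 -0.4
0.0097 0.0074 -0.0095 0.0127 0.0311 0.0473 -0.4; 0.0103 0.0068 -0.0093 0.0127 0.0311 0.0473 -0.4; 0.0109 0.0062 -0.009 0.0127 0.0311 0.0473 -0.4; 0.0115 0.0055 -0.0087 0.0127 0.0311 0.0473 -0.4; 0.012 0.0049 -0.0084 0.0127 0.0311 0.0473 -0.4
0.0125 0.0042 -0.0081 0.0127 0.0311 0.0473 -0.4; 0.0129 0.0035 -0.0078 0.0127 0.0311 0.0473 -0.4; 0.0133 0.0028 -0.0074 0.0127 0.0311 0.0473 -0.4; 0.0136 0.0021 -0.007 0.0127 0.0311 0.0473 -0.4; 0.0139 0.0013 -0.0066 0.0127 0.0311 0.0473 -0.4
0.0142 0.0006 -0.0062 0.0127 0.0311 0.0473 -0.4
```

Call:
servo_tool:
  increments: "0 0 -0.01 0 0 0 -0.4; 0 0 -0.02 0 0 0 -0.4; 0 0 -0.025 0 0 0 -0.4; 0 0 -0.025 0 0 0 -0.4; 0 0 -0.02 0 0 0 -0.4"

```text
clock: 13.65
tcp_pos: [0.5599, 0.1215, 0.1702]
ee_rot: [0.267, 2.607, -0.071]
ft_force: [0.5, -0.8, 0.8]
width: 0.0595
```

```bash
python3 - <<'E'
from h import *
snap("wrist","w6")
E
python3 st.py
```

```text
rot err (tool axes, deg) [-0.1486 -0.2071 -0.1448]
t 13.7 rack s,y,n mm [ -3.8793  80.3345 107.8432] F s,y,n 0.14979803003879633 0.9413645017528189 2.0757200319426934 w 0.0602378080191856
j [ 0.4533  0.3291 -1.0407  1.996   0.9602  0.778   0.2162]
```

View pics/w6.png

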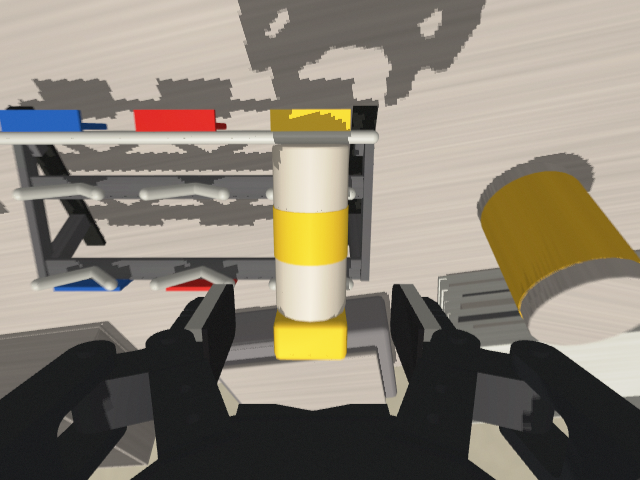

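The yellow jar lies straight in its groove: base at the bar (row ~143), cap at rows ~310–358. Next is the red jar.

Call:
servo_tool:
  increments: "0.006 0.01 -0.01 0.0127 0.031 0.0473 -0.4; 0.007 0.0095 -0.01 0.0127 0.031 0.0473 -0.4; 0.0076 0.009 -0.01 0.0127 0.031 0.0473 -0.4; 0.0083 0.0085 -0.01 0.0127 0.031 0.0473 -0.4; 0.009 0.008 -0.0095 0.0127 0.031 0.0473 -0.4"

```text
clock: 14.2
tcp_pos: [0.5198, 0.1803, 0.1974]
ee_rot: [0.629, 2.709, -0.053]
ft_force: [0.9, 0.2, 0.5]
width: 0.06
```

Call:
servo_tool:
  increments: "0.0097 0.0074 -0.0095 0.0127 0.031 0.0473 -0.4; 0.0103 0.0068 -0.0093 0.0127 0.031 0.0473 -0.4; 0.011 0.0062 -0.009 0.0127 0.031 0.0473 -0.4; 0.0115 0.0055 -0.0087 0.0127 0.031 0.0473 -0.4; 0.012 0.005 -0.0084 0.0127 0.031 0.0473 -0.4"

```text
clock: 14.7
tcp_pos: [0.4793, 0.2394, 0.2261]
ee_rot: [1.006, 2.767, -0.032]
ft_force: [-0.2, 0.3, -0.7]
width: 0.0598
```

Call:
servo_tool:
  increments: "0.0125 0.0042 -0.008 0.0127 0.031 0.0473 -0.4; 0.013 0.0035 -0.0078 0.0127 0.031 0.0473 -0.4; 0.0133 0.0028 -0.0074 0.0127 0.031 0.0473 -0.4; 0.0136 0.002 -0.007 0.0127 0.031 0.0473 -0.4; 0.014 0.0013 -0.0066 0.0127 0.031 0.0473 -0.4"

```text
clock: 15.2
tcp_pos: [0.4386, 0.2985, 0.2546]
ee_rot: [1.402, 2.776, -0.007]
ft_force: [-0.2, -0.1, 0.6]
width: 0.0598
```

Call:
servo_tool:
  increments: "0.014 0.0006 -0.006 0.0127 0.031 0.0473 -0.4; 0 0 0 0 0 0 -0.4"

```text
clock: 15.4
tcp_pos: [0.4306, 0.3113, 0.2607]
ee_rot: [-1.477, -2.772, -0.001]
ft_force: [-0.6, 0.2, 0.1]
width: 0.0601
```

Run:
```python
from h import *
im,st=snap("wrist","w7");print(st["joint_positions"],st["tcp_pos"],st["ee_rot"],st["clock"])
```

```text
[ 0.0827  0.4458 -1.0478  1.5165  0.3872  1.4033 -0.3953] [0.4306 0.3113 0.2607] [-1.4766 -2.7717 -0.0011] 15.4
```

View pics/w7.png

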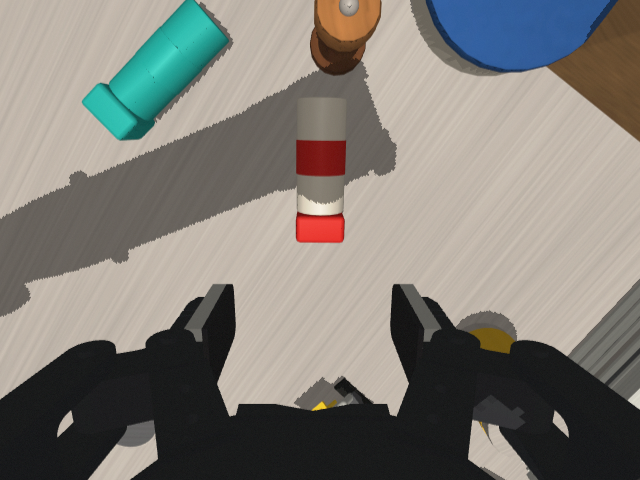

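Run:
```python
import cv2
s=cv2.imread("pics/w7.png")
cv2.imwrite("pics/w7z.png",cv2.resize(s[85:255,260:380],None,fx=3.5,fy=3.5,interpolation=cv2.INTER_CUBIC))
```

```text
(no output)
```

View pics/w7z.png

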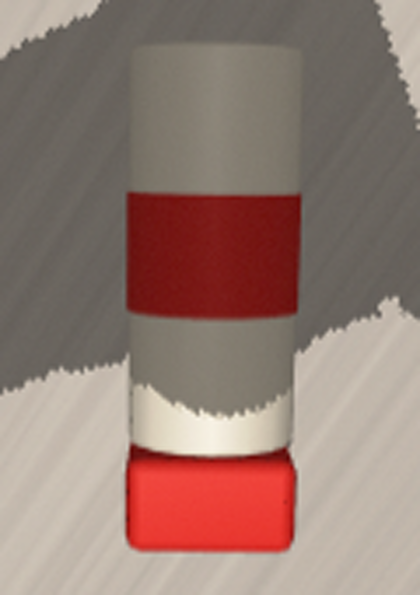

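```bash
cat > fitjar.py <<'E'
from h import *
from scipy.optimize import least_squares
def jarw(p):
    b,cp=jarpts();P=np.vstack([b,cp]);c,s=np.cos(p[2]),np.sin(p[2])
    X=np.stack([p[0]+P[:,0]*c-P[:,1]*s,p[1]+P[:,0]*s+P[:,1]*c,.022+P[:,2]],1)
    return X[:len(b)],X[len(b):]
def fit(f,org,sc,p0,base_row,cap_row,edges,caps,out,top_is_base=True,topcap=False):
    im,c=load(f);org=np.array(org)
    def xat(H,row):   # min/max col of hull at row
        H=cv2.convexHull(H.astype(np.float32)).reshape(-1,2);xs=[]
        for a,b in zip(H,np.roll(H,-1,0)):
            if (a[1]-row)*(b[1]-row)<=0 and a[1]!=b[1]: xs.append(a[0]+(row-a[1])/(b[1]-a[1])*(b[0]-a[0]))
        return min(xs),max(xs)
    def res(p):
        B,C=[(pj(c,X)-org)*sc for X in jarw(p)]
        e=[B[:,1].min()-base_row if top_is_base else B[:,1].max()-base_row, C[:,1].max()-cap_row if top_is_base else C[:,1].min()-cap_row]
        for row,l,r in edges: 
            try: a,b=xat(B,row)
            except ValueError: a,b=l+50,r+50
            e+=[a-l,b-r]
        return np.array(e)/sc
    r=least_squares(res,p0,diff_step=1e-4,x_scale=[.01,.01,.05])
    print(f,"x,y",r.x[:2],"yaw",np.degrees(r.x[2]),"res px",r.fun)
    for X,col in zip(jarw(r.x),((0,255,0),(255,0,255))):
        for u,v in pj(c,X): cv2.circle(im,(int(round(u)),int(round(v))),1,col,-1)
    cv2.imwrite(f"pics/{out}.png",im);return r.x
if __name__=="__main__":
    p=fit("w7",(260,85),3.5,[.4145,.3376,np.radians(-56)],43,551,[(100,131,301),(250,127.5,298.5),(400,131,293)],None,"w7f")
    np.save("red.npy",p)
E
python3 fitjar.py
```

```text
w7 x,y [0.4196 0.34  ] yaw -56.34104585547998 res px [-1.0277  1.2445 -0.9145  0.3794  0.3581  0.0282 -0.3694  0.5342]
```

View pics/w7f.png

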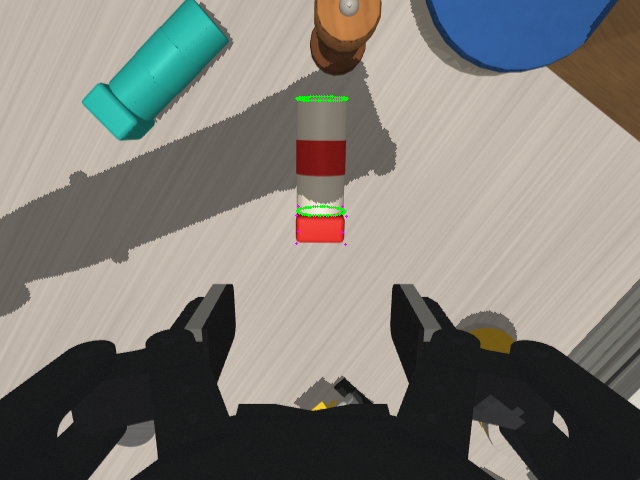

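Run:
```python
from h import *
p=np.load("red.npy");u=np.array([np.cos(p[2]),np.sin(p[2])])
g=p[:2]+.003*u;print(g)
Rr=Rt(np.degrees(p[2]),0,-1)
plan([*g,.12],Rr,7,g=-.6)
plan([*g,.026],Rr,7,g=-.6,p0=np.array([*g,.12]),R0=Rr)
```

```text
[0.4212 0.3375]
total turn deg 0.3 dist 143mm | per row 0.0 deg 20.5 mm
0.004 0.001 0.02 -0.0001 0.0001 0.0006 -0.6; 0.004 0.001 0.02 -0.0001 0.0001 0.0006 -0.6; 0.004 0.001 0.02 -0.0001 0.0001 0.0006 -0.6; 0.004 0.001 0.02 -0.0001 0.0001 0.0006 -0.6; 0.004 0.001 0.02 -0.0001 0.0001 0.0006 -0.6
0.004 0.001 0.02 -0.0001 0.0001 0.0006 -0.6; 0.004 0.001 0.02 -0.0001 0.0001 0.0006 -0.6
total turn deg 0.0 dist 94mm | per row 0.0 deg 13.4 mm
0 0 0.0134 0 0 0 -0.6; 0 0 0.0134 0 0 0 -0.6; 0 0 0.0134 0 0 0 -0.6; 0 0 0.0134 0 0 0 -0.6; 0 0 0.0134 0 0 0 -0.6
0 0 0.0134 0 0 0 -0.6; 0 0 0.0134 0 0 0 -0.6
```

Call:
servo_tool:
  increments: "0.004 0.001 0.02 0 0 0.0006 -0.6; 0.004 0.001 0.02 0 0 0.0006 -0.6; 0.004 0.001 0.02 0 0 0.0006 -0.6; 0.004 0.001 0.02 0 0 0.0006 -0.6; 0.004 0.001 0.02 0 0 0.0006 -0.6"

```text
clock: 15.95
tcp_pos: [0.4243, 0.3281, 0.1588]
ee_rot: [1.483, 2.769, -0.004]
ft_force: [-0.3, -0.4, 0.5]
width: 0.0683
```

Call:
servo_tool:
  increments: "0.004 0.001 0.02 0 0 0.0006 -0.6; 0.004 0.001 0.02 0 0 0.0006 -0.6; 0 0 0 0 0 0 -0.6; 0 0 0 0 0 0 -0.6"

```text
clock: 16.35
tcp_pos: [0.4213, 0.3363, 0.12]
ee_rot: [-1.485, -2.768, 0.003]
ft_force: [-0.0, -0.4, 0.5]
width: 0.068
```

Run:
```python
from h import *
im,st=snap("wrist","w8");print(st["joint_positions"],st["tcp_pos"],st["ee_rot"],st["clock"])
p=np.load("red.npy");u=np.array([np.cos(p[2]),np.sin(p[2])])
g=p[:2]+.003*u
Rr=Rt(np.degrees(p[2]),0,-1)
plan([*g,.026],Rr,8,g=-.6)
```

```text
[-0.0347  0.5857 -0.9544  1.6999  0.521   1.1347 -0.5536] [0.4213 0.3363 0.12  ] [-1.4848 -2.7682  0.0032] 16.35
total turn deg 0.1 dist 95mm | per row 0.0 deg 11.9 mm
0.0001 -0 0.0119 -0 0.0001 -0.0002 -0.6; 0.0001 -0 0.0119 -0 0.0001 -0.0002 -0.6; 0.0001 -0 0.0119 -0 0.0001 -0.0002 -0.6; 0.0001 -0 0.0119 -0 0.0001 -0.0002 -0.6; 0.0001 -0 0.0119 -0 0.0001 -0.0002 -0.6
0.0001 -0 0.0119 -0 0.0001 -0.0002 -0.6; 0.0001 -0 0.0119 -0 0.0001 -0.0002 -0.6; 0.0001 -0 0.0119 -0 0.0001 -0.0002 -0.6
```

View pics/w8.png

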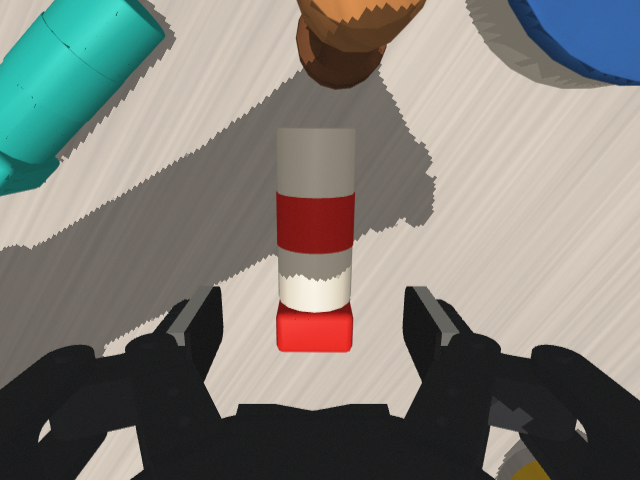

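Call:
servo_tool:
  increments: "0 0 0.012 0 0 0 -0.6; 0 0 0.012 0 0 0 -0.6; 0 0 0.012 0 0 0 -0.6; 0 0 0.012 0 0 0 -0.6; 0 0 0.012 0 0 0 -0.6"

```text
clock: 16.9
tcp_pos: [0.421, 0.3366, 0.0589]
ee_rot: [-1.485, -2.767, 0.003]
ft_force: [-0.5, 0.4, 0.2]
width: 0.0684
```

Call:
servo_tool:
  increments: "0 0 0.012 0 0 0 -0.6; 0 0 0.012 0 0 0 -0.6; 0 0 0.009 0 0 0 -0.6; 0 0 0 0 0 0 -0.6; 0 0 0 0 0 0 -0.6"

```text
clock: 17.4
tcp_pos: [0.4211, 0.337, 0.0272]
ee_rot: [-1.485, -2.767, 0.001]
ft_force: [0.2, 0.2, 0.1]
width: 0.0682
```

Call:
servo_tool:
  increments: "0 0 0 0 0 0 0; 0 0 0 0 0 0 0.3; 0 0 0 0 0 0 0.6; 0 0 0 0 0 0 1; 0 0 0 0 0 0 1"
  grip_force: 40

```text
clock: 17.9
tcp_pos: [0.4216, 0.3374, 0.0281]
ee_rot: [1.486, 2.768, 0.001]
ft_force: [0.3, -0.4, 5.8]
width: 0.0428
```

Run:
```python
from h import *
im,st=snap("wrist","w9");print(st["joint_positions"],st["tcp_pos"],st["ee_rot"],st["clock"],st["ft_force"],st["width"])
```

```text
[-0.0984  0.6969 -0.8635  1.7823  0.6351  0.9653 -0.6409] [0.4216 0.3374 0.0281] [1.4857 2.768  0.0007] 17.9 [ 0.2555 -0.4141  5.7531] 0.04280207103380718
```

View pics/w9.png

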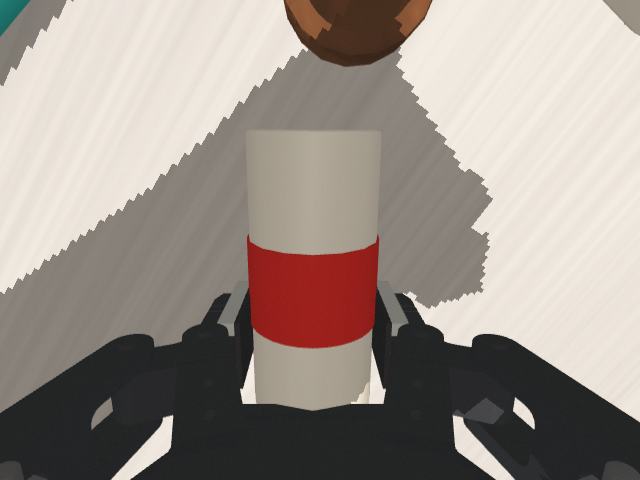

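Call:
servo_tool:
  increments: "0 0 -0.004 0 0 0 1; 0 0 -0.012 0 0 0 1; 0 0 -0.025 0 0 0 1; 0 0 -0.035 0 0 0 1; 0 0 -0.035 0 0 0 1"

```text
clock: 18.45
tcp_pos: [0.4206, 0.3364, 0.1392]
ee_rot: [-1.484, -2.767, 0.004]
ft_force: [1.4, 0.4, -1.8]
width: 0.0426
```

Call:
servo_tool:
  increments: "0 0 -0.035 0 0 0 1; 0 0 -0.03 0 0 0 1; 0 0 0 0 0 0 1"

```text
clock: 18.75
tcp_pos: [0.4225, 0.3395, 0.2082]
ee_rot: [1.484, 2.766, 0.012]
ft_force: [0.4, 1.0, -1.5]
width: 0.0428
```

Run:
```python
from h import *
q=np.load("rack.npy")
plan(rackpt(q,.005,0,.15),Rt(np.degrees(q[2]),30,-1),20,g=1)
st=bot.state();print(st["tcp_pos"],st["ft_force"],st["width"],st["joint_positions"])
```

```text
total turn deg 53.3 dist 312mm | per row 2.7 deg 15.6 mm
-0.0152 -0.0036 -0.0003 -0.0098 -0.0247 -0.0382 1; -0.015 -0.0041 0 -0.0098 -0.0247 -0.0382 1; -0.0148 -0.0047 0.0003 -0.0098 -0.0247 -0.0382 1; -0.0146 -0.0053 0.0006 -0.0098 -0.0247 -0.0382 1; -0.0144 -0.0058 0.0009 -0.0098 -0.0247 -0.0382 1
-0.0142 -0.0064 0.0012 -0.0098 -0.0247 -0.0382 1; -0.0139 -0.0069 0.0015 -0.0098 -0.0247 -0.0382 1; -0.0135 -0.0075 0.0018 -0.0098 -0.0247 -0.0382 1; -0.0132 -0.008 0.002 -0.0098 -0.0247 -0.0382 1; -0.0128 -0.0085 0.0023 -0.0098 -0.0247 -0.0382 1
-0.0124 -0.009 0.0025 -0.0098 -0.0247 -0.0382 1; -0.012 -0.0095 0.0027 -0.0098 -0.0247 -0.0382 1; -0.0116 -0.01 0.0029 -0.0098 -0.0247 -0.0382 1; -0.0111 -0.0105 0.0031 -0.0098 -0.0247 -0.0382 1; -0.0106 -0.0109 0.0033 -0.0098 -0.0247 -0.0382 1
-0.0101 -0.0113 0.0034 -0.0098 -0.0247 -0.0382 1; -0.0096 -0.0118 0.0035 -0.0098 -0.0247 -0.0382 1; -0.009 -0.0122 0.0037 -0.0098 -0.0247 -0.0382 1; -0.0085 -0.0125 0.0038 -0.0098 -0.0247 -0.0382 1; -0.0079 -0.0129 0.0038 -0.0098 -0.0247 -0.0382 1
[0.4225 0.3395 0.2082] [ 0.4261  0.9626 -1.5357] 0.042786230622686765 [ 0.0034  0.5002 -1.0159  1.5832  0.4388  1.2966 -0.4895]
```

Call:
servo_tool:
  increments: "-0.0152 -0.0036 0 -0.0098 -0.0247 -0.0382 1; -0.015 -0.0041 0 -0.0098 -0.0247 -0.0382 1; -0.0148 -0.0047 0.0003 -0.0098 -0.0247 -0.0382 1; -0.0146 -0.0053 0.0006 -0.0098 -0.0247 -0.0382 1; -0.0144 -0.0058 0.0009 -0.0098 -0.0247 -0.0382 1"

```text
clock: 19.25
tcp_pos: [0.4476, 0.2628, 0.2036]
ee_rot: [1.161, 2.778, -0.028]
ft_force: [0.4, -0.5, -1.2]
width: 0.0427
```

Call:
servo_tool:
  increments: "-0.0142 -0.0064 0.0012 -0.0098 -0.0247 -0.0382 1; -0.0139 -0.0069 0.0015 -0.0098 -0.0247 -0.0382 1; -0.0135 -0.0075 0.0018 -0.0098 -0.0247 -0.0382 1; -0.0132 -0.008 0.002 -0.0098 -0.0247 -0.0382 1; -0.0128 -0.0085 0.0023 -0.0098 -0.0247 -0.0382 1"

```text
clock: 19.75
tcp_pos: [0.4745, 0.19, 0.2054]
ee_rot: [0.849, 2.753, -0.048]
ft_force: [0.7, 0.4, -1.3]
width: 0.0424
```

Call:
servo_tool:
  increments: "-0.0124 -0.009 0.0025 -0.0098 -0.0247 -0.0382 1; -0.012 -0.0095 0.0027 -0.0098 -0.0247 -0.0382 1; -0.0116 -0.01 0.0029 -0.0098 -0.0247 -0.0382 1; -0.0111 -0.0105 0.0031 -0.0098 -0.0247 -0.0382 1; -0.0106 -0.0109 0.0033 -0.0098 -0.0247 -0.0382 1"

```text
clock: 20.25
tcp_pos: [0.5014, 0.1172, 0.2069]
ee_rot: [0.55, 2.697, -0.066]
ft_force: [-0.6, -0.5, -1.5]
width: 0.0425
```

Call:
servo_tool:
  increments: "-0.0101 -0.0113 0.0034 -0.0098 -0.0247 -0.0382 1; -0.0096 -0.0118 0.0035 -0.0098 -0.0247 -0.0382 1; -0.009 -0.0122 0.0037 -0.0098 -0.0247 -0.0382 1; -0.0085 -0.0125 0.0038 -0.0098 -0.0247 -0.0382 1; -0.0079 -0.0129 0.0038 -0.0098 -0.0247 -0.0382 1"

```text
clock: 20.75
tcp_pos: [0.5282, 0.0443, 0.2084]
ee_rot: [0.264, 2.615, -0.082]
ft_force: [-0.4, -0.1, -1.3]
width: 0.0427
```

Call:
servo_tool:
  increments: "0 0 0 0 0 0 1; 0 0 0 0 0 0 1"

```text
clock: 20.95
tcp_pos: [0.5285, 0.0449, 0.2089]
ee_rot: [0.268, 2.615, -0.081]
ft_force: [0.7, 0.4, -1.5]
width: 0.0425
```

```bash
python3 st.py
python3 - <<'E'
from h import *
q=np.load("rack.npy")
plan(rackpt(q,.005,-.0005,.06),Rt(np.degrees(q[2]),30,-1),8,g=1)
snap("wrist","w10")
E
```

```text
rot err (tool axes, deg) [ 0.4073  0.4731 -0.1557]
t 20.95 rack s,y,n mm [  1.0848  -2.8134 146.5301] F s,y,n -0.21991048463142196 0.5217459928127691 -1.620885663721654 w 0.0425371626289138
j [ 0.841   0.1197 -1.1655  2.0523  0.5994  0.665   0.6615]
total turn deg 0.6 dist 87mm | per row 0.1 deg 10.8 mm
-0.0006 0.0004 0.0108 -0.0009 -0.001 0.0003 1; -0.0006 0.0004 0.0108 -0.0009 -0.001 0.0003 1; -0.0006 0.0003 0.0108 -0.0009 -0.001 0.0003 1; -0.0005 0.0003 0.0108 -0.0009 -0.001 0.0003 1; -0.0005 0.0003 0.0108 -0.0009 -0.001 0.0003 1
-0.0005 0.0003 0.0108 -0.0009 -0.001 0.0003 1; -0.0005 0.0003 0.0108 -0.0009 -0.001 0.0003 1; -0.0005 0.0003 0.0108 -0.0009 -0.001 0.0003 1
```

View pics/w10.png

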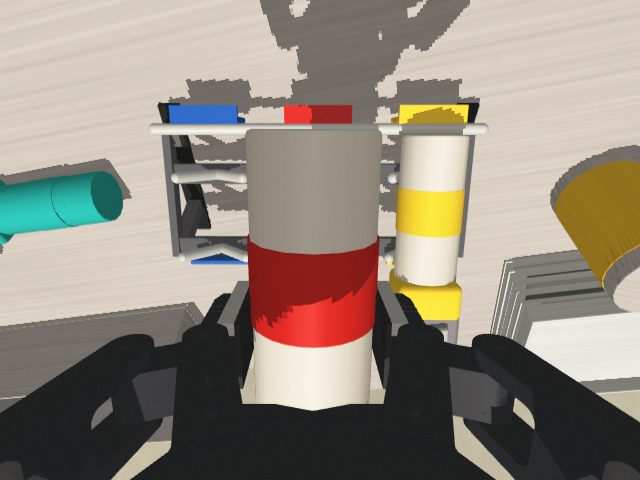

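The red jar is held straight over the middle groove, whose red tab is at (318,113). I'll lower it.

Call:
servo_tool:
  increments: "-0.0006 0.0004 0.011 -0.0009 -0.001 0.0003 1; -0.0006 0.0004 0.011 -0.0009 -0.001 0.0003 1; -0.0006 0.0003 0.011 -0.0009 -0.001 0.0003 1; -0.0005 0.0003 0.011 -0.0009 -0.001 0.0003 1; -0.0005 0.0003 0.011 -0.0009 -0.001 0.0003 1"

```text
clock: 21.5
tcp_pos: [0.5592, 0.0423, 0.1629]
ee_rot: [0.264, 2.608, -0.072]
ft_force: [-0.1, -0.1, -1.2]
width: 0.0427
```

Call:
servo_tool:
  increments: "-0.0005 0.0003 0.011 -0.0009 -0.001 0.0003 1; -0.0005 0.0003 0.011 -0.0009 -0.001 0.0003 1; -0.0005 0.0003 0.011 -0.0009 -0.001 0.0003 1; 0 0 0 0 0 0 1; 0 0 0 0 0 0 1"

```text
clock: 22.0
tcp_pos: [0.5764, 0.0392, 0.1355]
ee_rot: [0.264, 2.605, -0.069]
ft_force: [0.5, -0.0, -1.0]
width: 0.0424
```

```bash
python3 st.py
python3 - <<'E'
from h import *
q=np.load("rack.npy")
plan(rackpt(q,.0055,-.0005,.014),Rt(np.degrees(q[2]),30,-1),5,g=1)
E
```

```text
rot err (tool axes, deg) [-0.1546 -0.0553 -0.1513]
t 22.0 rack s,y,n mm [ 5.9217  1.3495 58.8871] F s,y,n -0.10630003961221751 0.09058824098765718 -1.1040371989806073 w 0.042361262290751406
j [ 0.573   0.3522 -0.9405  2.058   1.0137  0.6115  0.3149]
total turn deg 0.2 dist 45mm | per row 0.0 deg 9.0 mm
0.0001 -0.0004 0.009 0.0005 0.0002 0.0005 1; 0.0001 -0.0004 0.009 0.0005 0.0002 0.0005 1; 0.0001 -0.0004 0.009 0.0005 0.0002 0.0005 1; 0.0001 -0.0004 0.009 0.0005 0.0002 0.0005 1; 0.0001 -0.0004 0.009 0.0005 0.0002 0.0005 1
```

Call:
servo_tool:
  increments: "0 -0.0005 0.009 0.0005 0 0.0005 1; 0 -0.0005 0.009 0.0005 0 0.0005 1; 0 -0.0004 0.009 0.0005 0 0.0005 1; 0 -0.0004 0.009 0.0005 0 0.0005 1; 0 -0.0002 0.008 0.0005 0 0.0005 1"

```text
clock: 22.5
tcp_pos: [0.5982, 0.0318, 0.098]
ee_rot: [0.27, 2.603, -0.073]
ft_force: [0.6, 0.2, -1.7]
width: 0.0424
```

Call:
servo_tool:
  increments: "0 0 0 0 0 0 1; 0 0 0 0 0 0 1"

```text
clock: 22.7
tcp_pos: [0.5977, 0.0317, 0.0978]
ee_rot: [0.27, 2.604, -0.073]
ft_force: [-0.6, -0.1, -1.0]
width: 0.0428
```

```bash
python3 st.py
python3 - <<'E'
from h import *
snap("wrist","w11")
E
```

```text
rot err (tool axes, deg) [ 0.0544 -0.113   0.0376]
t 22.7 rack s,y,n mm [ 6.5188 -1.6816 15.0453] F s,y,n -0.9490922590136871 -0.23076070700690537 -0.5500360484955347 w 0.042826214943212454
j [ 0.4895  0.4444 -0.8414  2.0477  1.1705  0.5849  0.1907]
```

View pics/w11.png

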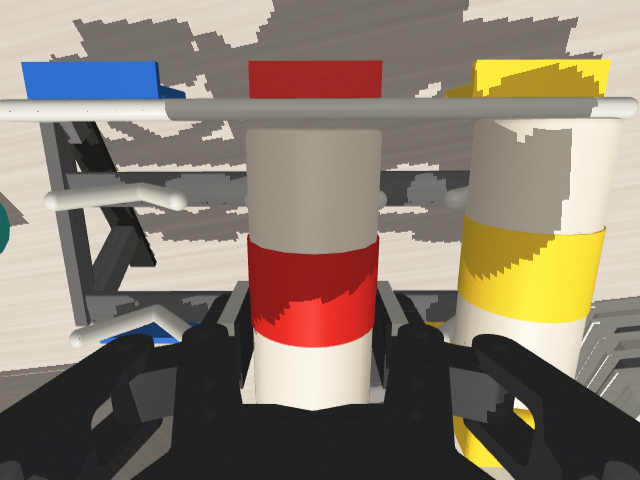

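Call:
servo_tool:
  increments: "0.0005 0.0012 0.002 0 0 0 1; 0.0005 0 0.002 0 0 0 1; 0.0005 0 0.0015 0 0 0 1; 0 0 0.001 0 0 0 1; 0 0 0 0 0 0 1"

```text
clock: 23.25
tcp_pos: [0.5998, 0.0319, 0.0909]
ee_rot: [0.27, 2.605, -0.074]
ft_force: [0.0, 0.8, -2.1]
width: 0.043
```

```bash
python3 st.py
```

```text
rot err (tool axes, deg) [ 0.0948 -0.0826  0.0472]
t 23.25 rack s,y,n mm [ 4.7642 -1.0439  8.1076] F s,y,n -1.181366222249874 0.7480660317575064 -1.7613561618289193 w 0.043006589109402506
j [ 0.4742  0.4584 -0.8259  2.048   1.1969  0.5813  0.1658]
```

Call:
servo_tool:
  increments: "0 0.0005 0.001 0 0 0 1; 0 0 0.001 0 0 0 1; 0 0 0.001 0 0 0 1; 0 0 0 0 0 0 1; 0 0 0 0 0 0 1"

```text
clock: 23.75
tcp_pos: [0.6014, 0.0321, 0.0887]
ee_rot: [0.27, 2.604, -0.074]
ft_force: [-2.3, -0.4, 1.2]
width: 0.0427
```

```bash
python3 st.py
```

```text
rot err (tool axes, deg) [ 0.102  -0.1216  0.0251]
t 23.75 rack s,y,n mm [ 5.048  -0.4699  5.4313] F s,y,n -1.3101503123854756 -0.8452611190405055 2.1756079293176183 w 0.04274427045013252
j [ 0.4683  0.4644 -0.8204  2.0461  1.2072  0.5808  0.1572]
```

Contact with the V wires: n force went from −1.8 to +2.2. Next I'll slide it down to the stop.

Call:
servo_tool:
  increments: "0.001 0 0.0005 0 0 0 1; 0.001 0 0 0 0 0 1; 0 0 0 0 0 0 1; 0 0 0 0 0 0 1"

```text
clock: 24.15
tcp_pos: [0.6014, 0.0322, 0.0886]
ee_rot: [0.27, 2.601, -0.075]
ft_force: [-2.7, -2.5, 6.3]
width: 0.0429
```

```bash
python3 st.py
```

```text
rot err (tool axes, deg) [ 0.1046 -0.2851  0.0443]
t 24.15 rack s,y,n mm [ 4.882  -0.4532  5.3357] F s,y,n 1.3279643497182203 -3.0258299235015644 6.468745283395557 w 0.042919095388489176
j [ 0.4659  0.4632 -0.8177  2.0489  1.2145  0.5783  0.1486]
```

Call:
servo_tool:
  increments: "0.001 0 0 0 0 0 1; 0.001 0 0 0 0 0 1; 0 0 0 0 0 0 1; 0 0 0 0 0 0 1"

```text
clock: 24.55
tcp_pos: [0.6004, 0.0322, 0.0881]
ee_rot: [0.27, 2.6, -0.075]
ft_force: [-0.1, -1.9, 5.6]
width: 0.0427
```

```bash
python3 st.py
```

```text
rot err (tool axes, deg) [ 0.1133 -0.3617  0.0431]
t 24.55 rack s,y,n mm [ 3.8012 -0.585   5.3831] F s,y,n 3.0746919595404596 -1.8581599794007126 4.745739779438511 w 0.04269771290076456
j [ 0.4642  0.4616 -0.8158  2.0528  1.2199  0.576   0.1415]
```

Call:
servo_tool:
  increments: "0.001 0 0 0 0 0 1; 0.001 0 0 0 0 0 1; 0 0 0 0 0 0 1; 0 0 0 0 0 0 1"

```text
clock: 24.95
tcp_pos: [0.5998, 0.0323, 0.0878]
ee_rot: [0.27, 2.598, -0.075]
ft_force: [3.0, -2.7, 5.7]
width: 0.0426
```

```bash
python3 st.py
```

```text
rot err (tool axes, deg) [ 0.1079 -0.4742  0.0676]
t 24.95 rack s,y,n mm [ 3.2236 -0.6524  5.4577] F s,y,n 5.889738856689227 -2.0332879155907126 3.1309510852364255 w 0.04263986846619007
j [ 0.4625  0.4601 -0.8137  2.056   1.2255  0.5736  0.1342]
```

Call:
servo_tool:
  increments: "0.001 0 0 0 0 0 1; 0.0005 0 0 0 0 0 1; 0 0 0 0 0 0 1; 0 0 0 0 0 0 1"

```text
clock: 25.35
tcp_pos: [0.5997, 0.0322, 0.0879]
ee_rot: [0.271, 2.596, -0.075]
ft_force: [3.9, -1.9, 5.9]
width: 0.0428
```

```bash
python3 st.py;python3 - <<'E'
from h import *
snap("wrist","w12")
E
```

```text
rot err (tool axes, deg) [ 0.102  -0.588   0.1043]
t 25.35 rack s,y,n mm [ 3.1617 -0.6921  5.5712] F s,y,n 6.574018350151173 -1.0362420890000226 3.0016530723117865 w 0.042805614515022544
j [ 0.4612  0.4588 -0.8122  2.058   1.2298  0.5718  0.1286]
```

View pics/w12.png

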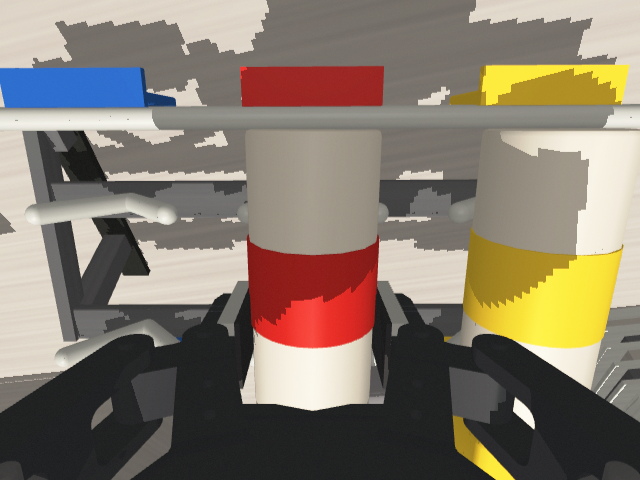

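Call:
servo_tool:
  increments: "-0.001 0 0 0 0 0 1; -0.0015 0 0 0 0 0 1; 0 0 0 0 0 0 1; 0 0 0 0 0 0 1; 0 0 0 0 0 0 1"
  grip_force: 25

```text
clock: 25.9
tcp_pos: [0.5999, 0.0323, 0.0878]
ee_rot: [0.27, 2.599, -0.075]
ft_force: [0.5, -1.3, 5.5]
width: 0.0426
```

```bash
python3 st.py
```

```text
rot err (tool axes, deg) [ 0.1145 -0.3967  0.0622]
t 25.9 rack s,y,n mm [ 3.2785 -0.6231  5.414 ] F s,y,n 3.394847388251219 -1.1279568268243847 4.346752124716478 w 0.04260800381894692
j [ 0.4633  0.4609 -0.8149  2.0546  1.2224  0.575   0.1378]
```

Call:
servo_tool:
  increments: "0 0 0 0 0 0 1; 0 0 0 0 0 0 1; 0 0 0 0 0 0 -0.1; 0 0 0 0 0 0 -0.3; 0 0 0 0 0 0 -0.35"

```text
clock: 26.4
tcp_pos: [0.5969, 0.0333, 0.085]
ee_rot: [0.27, 2.605, -0.073]
ft_force: [0.2, -0.9, -0.9]
width: 0.0577
```

Call:
servo_tool:
  increments: "0 0 0 0 0 0 -0.35; 0 0 -0.01 0 0 0 -0.35; 0 0 -0.02 0 0 0 -0.35; 0 0 -0.025 0 0 0 -0.35; 0 0 -0.025 0 0 0 -0.35"

```text
clock: 26.9
tcp_pos: [0.5573, 0.0417, 0.1548]
ee_rot: [0.269, 2.606, -0.073]
ft_force: [0.1, -0.7, -0.1]
width: 0.0576
```

Call:
servo_tool:
  increments: "0 0 -0.025 0 0 0 -0.35; 0 0 -0.025 0 0 0 -0.35; 0 0 0 0 0 0 -0.35"

```text
clock: 27.2
tcp_pos: [0.5343, 0.0475, 0.2007]
ee_rot: [0.268, 2.599, -0.075]
ft_force: [0.3, 0.0, 0.2]
width: 0.0576
```

```bash
python3 st.py;python3 - <<'E'
from h import *
snap("wrist","w13")
q=np.load("rack.npy")
E
```

```text
rot err (tool axes, deg) [ 0.0798 -0.4077  0.0011]
t 27.2 rack s,y,n mm [  1.4139   0.9269 136.8449] F s,y,n 0.3822848912171108 0.09102007544974978 -0.005429197469682591 w 0.05761940845384558
j [ 0.7943  0.1443 -1.1358  2.0663  0.6724  0.6418  0.5861]
```

View pics/w13.png

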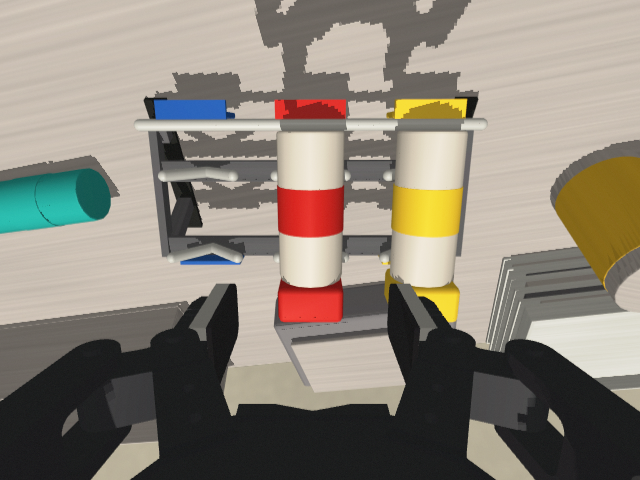

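Both jars are seated and aligned, with their bases at the bar. Now to the blue jar.

Run:
```python
from h import *
plan([.445,-.31,.25],Rt(81,0,1),22,g=-.6)
```

```text
total turn deg 91.2 dist 371mm | per row 4.1 deg 16.9 mm
-0.0006 -0.0167 -0.0023 0.0182 0.0192 0.0674 -0.6; -0.0017 -0.0167 -0.002 0.0182 0.0192 0.0674 -0.6; -0.0028 -0.0165 -0.0017 0.0182 0.0192 0.0674 -0.6; -0.0039 -0.0163 -0.0015 0.0182 0.0192 0.0674 -0.6; -0.0049 -0.0161 -0.0013 0.0182 0.0192 0.0674 -0.6
-0.006 -0.0157 -0.0011 0.0182 0.0192 0.0674 -0.6; -0.007 -0.0153 -0.001 0.0182 0.0192 0.0674 -0.6; -0.008 -0.0148 -0.0008 0.0182 0.0192 0.0674 -0.6; -0.009 -0.0143 -0.0007 0.0182 0.0192 0.0674 -0.6; -0.0099 -0.0136 -0.0007 0.0182 0.0192 0.0674 -0.6
-0.0108 -0.013 -0.0006 0.0182 0.0192 0.0674 -0.6; -0.0116 -0.0122 -0.0006 0.0182 0.0192 0.0674 -0.6; -0.0124 -0.0114 -0.0006 0.0182 0.0192 0.0674 -0.6; -0.0131 -0.0106 -0.0007 0.0182 0.0192 0.0674 -0.6; -0.0138 -0.0097 -0.0007 0.0182 0.0192 0.0674 -0.6
-0.0144 -0.0087 -0.0008 0.0182 0.0192 0.0674 -0.6; -0.0149 -0.0078 -0.001 0.0182 0.0192 0.0674 -0.6; -0.0154 -0.0068 -0.0011 0.0182 0.0192 0.0674 -0.6; -0.0158 -0.0057 -0.0013 0.0182 0.0192 0.0674 -0.6; -0.0161 -0.0047 -0.0015 0.0182 0.0192 0.0674 -0.6
-0.0164 -0.0036 -0.0018 0.0182 0.0192 0.0674 -0.6; -0.0165 -0.0025 -0.002 0.0182 0.0192 0.0674 -0.6
```

Call:
servo_tool:
  increments: "-0.0006 -0.0167 -0.0023 0.0182 0.0192 0.0674 -0.6; -0.0017 -0.0167 -0.002 0.0182 0.0192 0.0674 -0.6; -0.0028 -0.0165 -0.0017 0.0182 0.0192 0.0674 -0.6; -0.0039 -0.0163 -0.0015 0.0182 0.0192 0.0674 -0.6; -0.0049 -0.0161 -0.0013 0.0182 0.0192 0.0674 -0.6"

```text
clock: 27.75
tcp_pos: [0.5128, -0.0356, 0.208]
ee_rot: [0.762, 2.616, -0.062]
ft_force: [-0.1, 0.2, -0.2]
width: 0.068
```

Call:
servo_tool:
  increments: "-0.006 -0.0157 -0.0011 0.0182 0.0192 0.0674 -0.6; -0.007 -0.0153 -0.001 0.0182 0.0192 0.0674 -0.6; -0.008 -0.0148 -0.0008 0.0182 0.0192 0.0674 -0.6; -0.009 -0.0143 -0.0007 0.0182 0.0192 0.0674 -0.6; -0.01 -0.0136 -0.0007 0.0182 0.0192 0.0674 -0.6"

```text
clock: 28.25
tcp_pos: [0.4929, -0.1169, 0.2202]
ee_rot: [1.257, 2.547, -0.048]
ft_force: [0.7, 0.1, 1.1]
width: 0.0683
```

Call:
servo_tool:
  increments: "-0.0108 -0.013 -0.0006 0.0182 0.0192 0.0674 -0.6; -0.0116 -0.0122 -0.0006 0.0182 0.0192 0.0674 -0.6; -0.0124 -0.0114 -0.0006 0.0182 0.0192 0.0674 -0.6; -0.0131 -0.0106 -0.0007 0.0182 0.0192 0.0674 -0.6; -0.0138 -0.0097 -0.0007 0.0182 0.0192 0.0674 -0.6"

```text
clock: 28.75
tcp_pos: [0.4726, -0.198, 0.2315]
ee_rot: [1.746, 2.397, -0.031]
ft_force: [0.3, -0.7, 0.4]
width: 0.0684
```

Call:
servo_tool:
  increments: "-0.0144 -0.0087 -0.0008 0.0182 0.0192 0.0674 -0.6; -0.015 -0.0078 -0.001 0.0182 0.0192 0.0674 -0.6; -0.0154 -0.0068 -0.0011 0.0182 0.0192 0.0674 -0.6; -0.0158 -0.0057 -0.0013 0.0182 0.0192 0.0674 -0.6; -0.016 -0.0047 -0.0015 0.0182 0.0192 0.0674 -0.6"

```text
clock: 29.25
tcp_pos: [0.4524, -0.279, 0.2427]
ee_rot: [2.218, 2.159, -0.013]
ft_force: [0.1, 0.3, -0.3]
width: 0.0684
```

Call:
servo_tool:
  increments: "-0.0164 -0.0036 -0.0018 0.0182 0.0192 0.0674 -0.6; -0.0165 -0.0025 -0.002 0.0182 0.0192 0.0674 -0.6; 0 0 0 0 0 0 -0.6"

```text
clock: 29.55
tcp_pos: [0.4436, -0.3147, 0.2468]
ee_rot: [-2.393, -2.028, 0.007]
ft_force: [-1.1, -1.1, -0.1]
width: 0.0685
```

Run:
```python
from h import *
im,st=snap("wrist","w14");print(st["joint_positions"],st["tcp_pos"],st["ee_rot"],st["clock"],st["width"])
```

```text
[ 1.1249  0.3942 -0.7455  1.5079  0.2724  1.3512  0.192 ] [ 0.4436 -0.3147  0.2468] [-2.3933 -2.0284  0.007 ] 29.55 0.06846022461361509
```

View pics/w14.png

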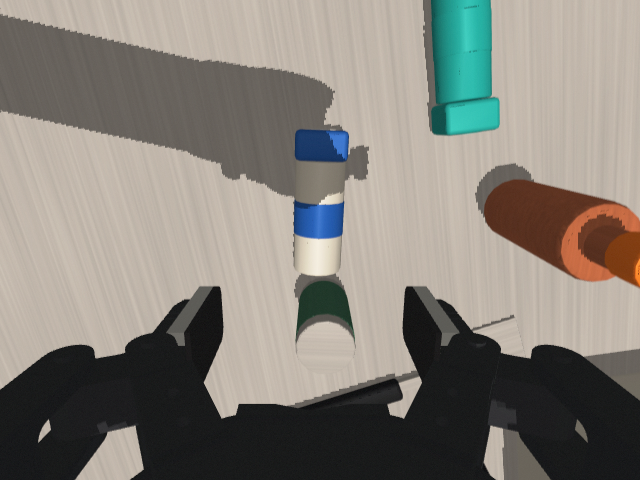

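Run:
```python
import cv2
s=cv2.imread("pics/w14.png")
cv2.imwrite("pics/w14z.png",cv2.resize(s[120:290,260:380],None,fx=3.5,fy=3.5,interpolation=cv2.INTER_CUBIC))
```

```text
(no output)
```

View pics/w14z.png

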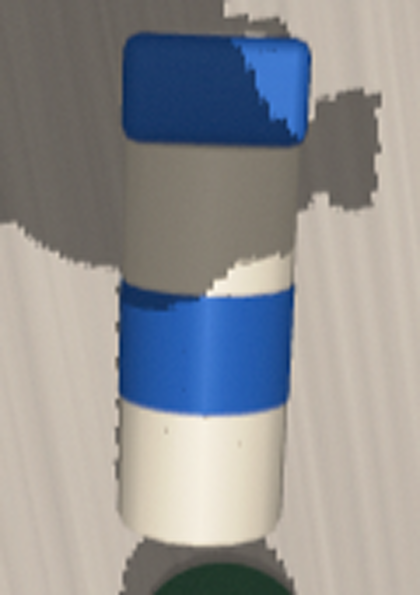

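Run:
```python
from fitjar import *
p=fit("w14",(260,120),3.5,[.446,-.313,np.radians(81)],545,33,[(200,122,299),(350,121,292.5),(480,119.5,284)],None,"w14f",top_is_base=False)
np.save("blue.npy",p)
u=np.array([np.cos(p[2]),np.sin(p[2])]);g=p[:2]+.003*u;Rr=Rt(np.degrees(p[2]),0,1)
im=cv2.imread("pics/w14f.png");cv2.imwrite("pics/w14fz.png",cv2.resize(im[100:300,220:420],None,fx=2.5,fy=2.5))
print(g);plan([*g,.12],Rr,7,g=-.6)
```

```text
w14 x,y [ 0.4473 -0.3129] yaw 79.16002380254484 res px [ 0.7367 -0.6045  0.3854 -0.3932  0.1345 -0.4793  0.098   0.2651]
[ 0.4479 -0.31  ]
total turn deg 1.7 dist 127mm | per row 0.2 deg 18.2 mm
0.0003 0.0006 0.0181 -0.0008 -0.0001 0.0042 -0.6; 0.0003 0.0005 0.0181 -0.0008 -0.0001 0.0042 -0.6; 0.0003 0.0005 0.0181 -0.0008 -0.0001 0.0042 -0.6; 0.0003 0.0005 0.0181 -0.0008 -0.0001 0.0042 -0.6; 0.0003 0.0005 0.0181 -0.0008 -0.0001 0.0042 -0.6
0.0003 0.0005 0.0181 -0.0008 -0.0001 0.0042 -0.6; 0.0004 0.0005 0.0181 -0.0008 -0.0001 0.0042 -0.6
```

View pics/w14fz.png

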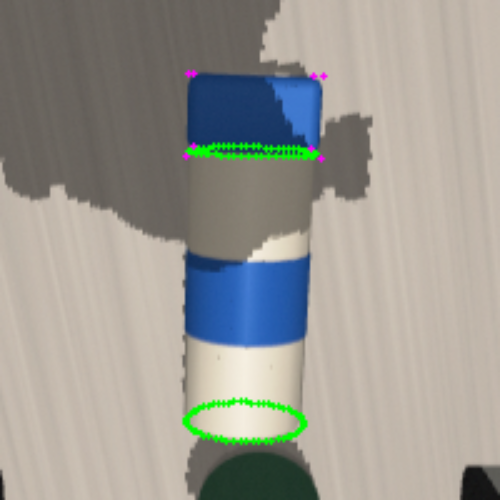

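Call:
servo_tool:
  increments: "0.0003 0.0006 0.018 -0.0008 0 0.0042 -0.6; 0.0003 0.0005 0.018 -0.0008 0 0.0042 -0.6; 0.0003 0.0005 0.018 -0.0008 0 0.0042 -0.6; 0.0003 0.0005 0.018 -0.0008 0 0.0042 -0.6; 0.0003 0.0005 0.018 -0.0008 0 0.0042 -0.6"

```text
clock: 30.1
tcp_pos: [0.4479, -0.307, 0.1575]
ee_rot: [-2.407, -2.019, -0.001]
ft_force: [0.2, 0.3, 0.2]
width: 0.0683
```

Call:
servo_tool:
  increments: "0.0003 0.0005 0.018 -0.0008 0 0.0042 -0.6; 0.0003 0.0005 0.018 -0.0008 0 0.0042 -0.6; 0 0 0 0 0 0 -0.6; 0 0 0 0 0 0 -0.6"

```text
clock: 30.5
tcp_pos: [0.449, -0.3073, 0.1226]
ee_rot: [2.416, 2.007, 0.003]
ft_force: [0.1, 0.4, 0.1]
width: 0.0683
```

Run:
```python
from h import *
im,st=snap("wrist","w15");print(st["joint_positions"],st["tcp_pos"],st["ee_rot"],st["clock"])
p=np.load("blue.npy");u=np.array([np.cos(p[2]),np.sin(p[2])])
g=p[:2]+.003*u
plan([*g,.026],Rt(np.degrees(p[2]),0,1),8,g=-.6)
```

```text
[ 1.0814  0.4998 -0.7015  1.6914  0.3565  1.0811  0.0862] [ 0.449  -0.3073  0.1226] [2.4158 2.0073 0.0029] 30.5
total turn deg 0.3 dist 97mm | per row 0.0 deg 12.2 mm
-0.0003 -0.0002 0.0122 0.0004 -0 0.0006 -0.6; -0.0003 -0.0002 0.0122 0.0004 -0 0.0006 -0.6; -0.0003 -0.0002 0.0122 0.0004 -0 0.0006 -0.6; -0.0003 -0.0002 0.0122 0.0004 -0 0.0006 -0.6; -0.0003 -0.0002 0.0122 0.0004 -0 0.0006 -0.6
-0.0003 -0.0002 0.0122 0.0004 -0 0.0006 -0.6; -0.0003 -0.0002 0.0122 0.0004 -0 0.0006 -0.6; -0.0003 -0.0002 0.0122 0.0004 -0 0.0006 -0.6
```

View pics/w15.png

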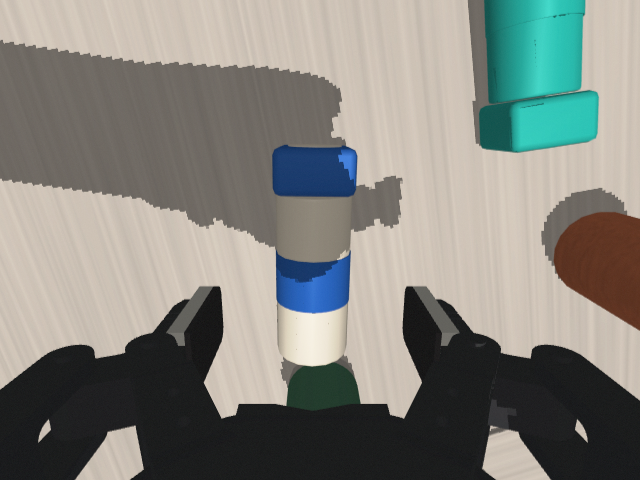

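Call:
servo_tool:
  increments: "-0.0003 -0.0002 0.012 0.0004 0 0.0006 -0.6; -0.0003 -0.0002 0.012 0.0004 0 0.0006 -0.6; -0.0003 -0.0002 0.012 0.0004 0 0.0006 -0.6; -0.0003 -0.0002 0.012 0.0004 0 0.0006 -0.6; -0.0003 -0.0002 0.012 0.0004 0 0.0006 -0.6"

```text
clock: 31.05
tcp_pos: [0.4473, -0.3099, 0.0613]
ee_rot: [-2.421, -2.001, -0.0]
ft_force: [-0.5, 0.3, 0.4]
width: 0.0683
```

Call:
servo_tool:
  increments: "-0.0003 -0.0002 0.012 0.0004 0 0.0006 -0.6; -0.0003 -0.0002 0.012 0.0004 0 0.0006 -0.6; -0.0003 -0.0002 0.0115 0.0004 0 0.0006 -0.6; 0 0 0 0 0 0 -0.6; 0 0 0 0 0 0 -0.6"

```text
clock: 31.55
tcp_pos: [0.447, -0.3106, 0.027]
ee_rot: [-2.422, -1.999, 0.0]
ft_force: [0.1, -0.3, -0.4]
width: 0.0685
```

Call:
servo_tool:
  increments: "0 0 0 0 0 0 0; 0 0 0 0 0 0 0.3; 0 0 0 0 0 0 0.6; 0 0 0 0 0 0 1; 0 0 0 0 0 0 1"
  grip_force: 40

```text
clock: 32.05
tcp_pos: [0.4478, -0.3111, 0.0282]
ee_rot: [2.423, 1.998, 0.0]
ft_force: [0.3, 0.6, 6.4]
width: 0.0427
```

Run:
```python
from h import *
im,st=snap("wrist","w16");print(st["joint_positions"],st["tcp_pos"],st["ee_rot"],st["clock"],st["ft_force"],st["width"])
p=np.load("blue.npy");d=st["tcp_pos"][:2]-p[:2];print("s,y of tcp on jar",d@[np.cos(p[2]),np.sin(p[2])],d@[-np.sin(p[2]),np.cos(p[2])])
```

```text
[ 1.0329  0.6193 -0.6316  1.7735  0.4543  0.8973  0.0091] [ 0.4478 -0.3111  0.0282] [2.4225 1.9983 0.0003] 32.05 [0.3032 0.5731 6.3705] 0.04267714307162417
s,y of tcp on jar 0.0019324575637594881 -0.00013771871231651258
```

View pics/w16.png

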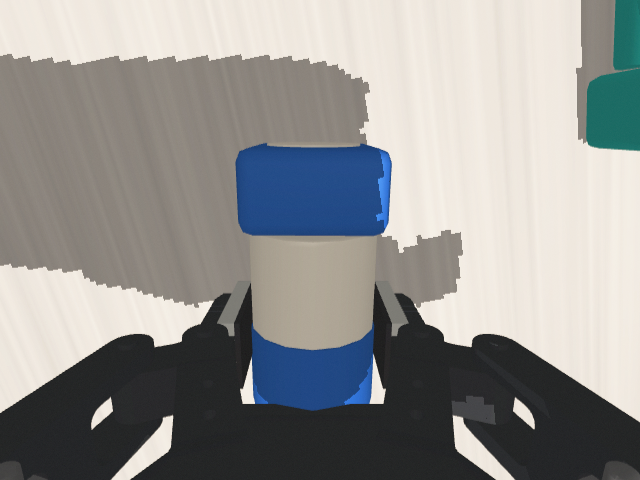

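Call:
servo_tool:
  increments: "0 0 -0.004 0 0 0 1; 0 0 -0.012 0 0 0 1; 0 0 -0.025 0 0 0 1; 0 0 -0.035 0 0 0 1; 0 0 -0.035 0 0 0 1"

```text
clock: 32.6
tcp_pos: [0.4461, -0.3102, 0.139]
ee_rot: [-2.421, -1.998, 0.001]
ft_force: [1.0, -0.7, -2.6]
width: 0.0427
```

Call:
servo_tool:
  increments: "0 0 -0.035 0 0 0 1; 0 0 -0.035 0 0 0 1; 0 0 -0.01 0 0 0 1; 0 0 0 0 0 0 1"

```text
clock: 33.0
tcp_pos: [0.4478, -0.311, 0.2198]
ee_rot: [2.422, 1.998, 0.001]
ft_force: [-0.0, -0.4, -1.7]
width: 0.0426
```

Run:
```python
from h import *
q=np.load("rack.npy")
plan(rackpt(q,.004,-.078,.15),Rt(np.degrees(q[2]),30,1),25,g=1)
st=bot.state();print(st["tcp_pos"],st["ft_force"],st["width"],st["joint_positions"])
```

```text
total turn deg 94.6 dist 290mm | per row 3.8 deg 11.6 mm
0.0116 0.0005 0.0002 -0.0165 0.0163 0.0618 1; 0.0116 -0.0003 0.0004 -0.0165 0.0163 0.0618 1; 0.0115 -0.001 0.0006 -0.0165 0.0163 0.0618 1; 0.0114 -0.0017 0.0008 -0.0165 0.0163 0.0618 1; 0.0113 -0.0024 0.0009 -0.0165 0.0163 0.0618 1
0.0111 -0.0031 0.0011 -0.0165 0.0163 0.0618 1; 0.0109 -0.0038 0.0012 -0.0165 0.0163 0.0618 1; 0.0106 -0.0045 0.0013 -0.0165 0.0163 0.0618 1; 0.0103 -0.0052 0.0014 -0.0165 0.0163 0.0618 1; 0.0099 -0.0058 0.0015 -0.0165 0.0163 0.0618 1
0.0095 -0.0065 0.0015 -0.0165 0.0163 0.0618 1; 0.0091 -0.0071 0.0016 -0.0165 0.0163 0.0618 1; 0.0086 -0.0076 0.0016 -0.0165 0.0163 0.0618 1; 0.0081 -0.0082 0.0016 -0.0165 0.0163 0.0618 1; 0.0075 -0.0087 0.0016 -0.0165 0.0163 0.0618 1
0.0069 -0.0092 0.0015 -0.0165 0.0163 0.0618 1; 0.0063 -0.0096 0.0015 -0.0165 0.0163 0.0618 1; 0.0057 -0.01 0.0014 -0.0165 0.0163 0.0618 1; 0.0051 -0.0103 0.0013 -0.0165 0.0163 0.0618 1; 0.0044 -0.0107 0.0013 -0.0165 0.0163 0.0618 1
0.0037 -0.0109 0.0011 -0.0165 0.0163 0.0618 1; 0.003 -0.0112 0.001 -0.0165 0.0163 0.0618 1; 0.0023 -0.0113 0.0009 -0.0165 0.0163 0.0618 1; 0.0016 -0.0115 0.0007 -0.0165 0.0163 0.0618 1; 0.0008 -0.0116 0.0005 -0.0165 0.0163 0.0618 1
[ 0.4478 -0.311   0.2198] [-0.0066 -0.4043 -1.7355] 0.042581229339819136 [ 1.1155  0.4098 -0.7397  1.5567  0.2847  1.2833  0.1452]
```

Call:
servo_tool:
  increments: "0.0116 0.0005 0 -0.0165 0.0163 0.0618 1; 0.0116 0 0.0004 -0.0165 0.0163 0.0618 1; 0.0115 -0.001 0.0006 -0.0165 0.0163 0.0618 1; 0.0114 -0.0017 0.0008 -0.0165 0.0163 0.0618 1; 0.0113 -0.0024 0.0009 -0.0165 0.0163 0.0618 1"

```text
clock: 33.5
tcp_pos: [0.4589, -0.2535, 0.2144]
ee_rot: [2.695, 1.592, 0.177]
ft_force: [0.2, -0.1, -2.7]
width: 0.0423
```

Call:
servo_tool:
  increments: "0.0111 -0.0031 0.0011 -0.0165 0.0163 0.0618 1; 0.0109 -0.0038 0.0012 -0.0165 0.0163 0.0618 1; 0.0106 -0.0045 0.0013 -0.0165 0.0163 0.0618 1; 0.0103 -0.0052 0.0014 -0.0165 0.0163 0.0618 1; 0.01 -0.0058 0.0015 -0.0165 0.0163 0.0618 1"

```text
clock: 34.0
tcp_pos: [0.4721, -0.197, 0.2131]
ee_rot: [2.885, 1.145, 0.349]
ft_force: [0.1, -0.0, -2.1]
width: 0.0428
```

Call:
servo_tool:
  increments: "0.0095 -0.0065 0.0015 -0.0165 0.0163 0.0618 1; 0.0091 -0.0071 0.0016 -0.0165 0.0163 0.0618 1; 0.0086 -0.0076 0.0016 -0.0165 0.0163 0.0618 1; 0.0081 -0.0082 0.0016 -0.0165 0.0163 0.0618 1; 0.0075 -0.0087 0.0016 -0.0165 0.0163 0.0618 1"

```text
clock: 34.5
tcp_pos: [0.4851, -0.1406, 0.2117]
ee_rot: [2.996, 0.67, 0.51]
ft_force: [-0.0, 0.7, -2.4]
width: 0.0426
```

Run:
```python
from h import *
st=bot.state();print(st["tcp_pos"],st["ft_force"],st["width"],st["joint_positions"])
```

```text
[ 0.4851 -0.1406  0.2117] [-0.0254  0.6956 -2.3606] 0.042580571604152406 [ 1.0463  0.1057 -0.7395  1.9422 -0.0959  0.8245 -0.756 ]
```

Call:
servo_tool:
  increments: "0.0069 -0.0092 0.0015 -0.0165 0.0163 0.0618 1; 0.0063 -0.0096 0.0015 -0.0165 0.0163 0.0618 1; 0.0057 -0.01 0.0014 -0.0165 0.0163 0.0618 1; 0.0051 -0.0103 0.0013 -0.0165 0.0163 0.0618 1; 0.0044 -0.0107 0.0013 -0.0165 0.0163 0.0618 1"

```text
clock: 35.0
tcp_pos: [0.498, -0.0844, 0.2104]
ee_rot: [3.025, 0.18, 0.656]
ft_force: [-0.1, 0.0, -1.7]
width: 0.0431
```

Call:
servo_tool:
  increments: "0.0037 -0.011 0.0011 -0.0165 0.0163 0.0618 1; 0.003 -0.0112 0.001 -0.0165 0.0163 0.0618 1; 0.0023 -0.0113 0.0009 -0.0165 0.0163 0.0618 1; 0.0016 -0.0115 0.0007 -0.0165 0.0163 0.0618 1; 0.0008 -0.0116 0.0005 -0.0165 0.0163 0.0618 1"

```text
clock: 35.5
tcp_pos: [0.511, -0.0283, 0.2092]
ee_rot: [2.972, -0.311, 0.784]
ft_force: [-1.0, 0.3, -2.6]
width: 0.043
```

Call:
servo_tool:
  increments: "0 0 0 0 0 0 1; 0 0 0 0 0 0 1"

```text
clock: 35.7
tcp_pos: [0.5119, -0.0287, 0.2103]
ee_rot: [2.972, -0.303, 0.786]
ft_force: [-0.7, -0.0, -3.1]
width: 0.043
```

```bash
python3 st.py
python3 - <<'E'
from h import *
q=np.load("rack.npy")
plan(rackpt(q,.0045,-.0785,.06),Rt(np.degrees(q[2]),30,1),10,g=1)
snap("wrist","w17")
E
```

```text
rot err (tool axes, deg) [ 0.0468 -0.3875 -0.1193]
t 35.7 rack s,y,n mm [  0.7204 -78.2418 148.3649] F s,y,n -2.186768321755826 -0.15239143228243335 -2.353574335860743 w 0.04299807528482365
j [ 0.856  -0.0134 -0.8983  2.111   0.2159  0.5461 -1.9754]
total turn deg 0.4 dist 88mm | per row 0.0 deg 8.8 mm
0.0004 0 0.0088 -0.0001 0.0007 0.0002 1; 0.0004 0 0.0088 -0.0001 0.0007 0.0002 1; 0.0004 0 0.0088 -0.0001 0.0007 0.0002 1; 0.0004 0 0.0088 -0.0001 0.0007 0.0002 1; 0.0004 0 0.0088 -0.0001 0.0007 0.0002 1
0.0004 0 0.0088 -0.0001 0.0007 0.0002 1; 0.0004 0 0.0088 -0.0001 0.0007 0.0002 1; 0.0004 0 0.0088 -0.0001 0.0007 0.0002 1; 0.0004 0 0.0088 -0.0001 0.0007 0.0002 1; 0.0004 0 0.0088 -0.0001 0.0007 0.0002 1
```

View pics/w17.png

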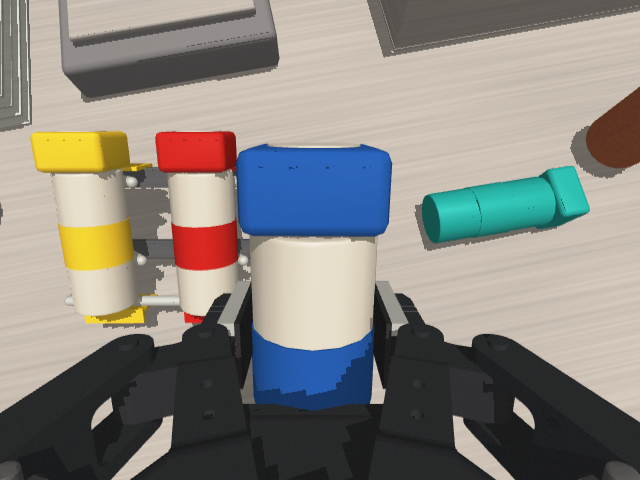

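Call:
servo_tool:
  increments: "0.0004 0 0.009 0 0.0007 0 1; 0.0004 0 0.009 0 0.0007 0 1; 0.0004 0 0.009 0 0.0007 0 1; 0.0004 0 0.009 0 0.0007 0 1; 0.0004 0 0.009 0 0.0007 0 1"

```text
clock: 36.25
tcp_pos: [0.537, -0.0353, 0.1733]
ee_rot: [2.968, -0.309, 0.794]
ft_force: [0.1, -0.8, -2.2]
width: 0.0427
```

Call:
servo_tool:
  increments: "0.0004 0 0.009 0 0.0007 0 1; 0.0004 0 0.009 0 0.0007 0 1; 0.0004 0 0.009 0 0.0007 0 1; 0.0004 0 0.009 0 0.0007 0 1; 0 0 0 0 0 0 1"

```text
clock: 36.75
tcp_pos: [0.5555, -0.0392, 0.1421]
ee_rot: [2.968, -0.309, 0.796]
ft_force: [0.4, -0.2, -2.5]
width: 0.0428
```

```bash
python3 st.py
python3 - <<'E'
from h import *
q=np.load("rack.npy")
plan(rackpt(q,.0045,-.0785,.016),Rt(np.degrees(q[2]),30,1),6,g=1)
E
```

```text
rot err (tool axes, deg) [-0.0526  0.013   0.0905]
t 36.75 rack s,y,n mm [  5.4015 -79.7083  66.8944] F s,y,n -0.9264855296965478 -0.116711783163671 -2.393318356581196 w 0.0427766608656547
j [ 0.6597  0.2271 -0.7763  2.1174  0.7327  0.4446 -2.4448]
total turn deg 0.1 dist 51mm | per row 0.0 deg 8.5 mm
-0.0002 -0.0002 0.0085 0.0002 -0 -0.0003 1; -0.0002 -0.0002 0.0085 0.0002 -0 -0.0003 1; -0.0002 -0.0002 0.0085 0.0002 -0 -0.0003 1; -0.0002 -0.0002 0.0085 0.0002 -0 -0.0003 1; -0.0002 -0.0002 0.0085 0.0002 -0 -0.0003 1
-0.0002 -0.0002 0.0085 0.0002 -0 -0.0003 1
```

Call:
servo_tool:
  increments: "-0.0002 -0.0002 0.0085 0.0002 0 -0.0003 1; -0.0002 -0.0002 0.0085 0.0002 0 -0.0003 1; -0.0002 -0.0002 0.0085 0.0002 0 -0.0003 1; -0.0002 -0.0002 0.0085 0.0002 0 -0.0003 1; -0.0002 -0.0002 0.0085 0.0002 0 -0.0003 1"

```text
clock: 37.25
tcp_pos: [0.5767, -0.0417, 0.1065]
ee_rot: [2.967, -0.305, 0.801]
ft_force: [0.5, -0.0, -1.3]
width: 0.0427
```

Call:
servo_tool:
  increments: "0 0 0.0085 0 0 0 1; 0 0 0 0 0 0 1; 0 0 0 0 0 0 1"

```text
clock: 37.55
tcp_pos: [0.5808, -0.042, 0.0995]
ee_rot: [2.968, -0.304, 0.801]
ft_force: [-0.1, -0.6, -2.5]
width: 0.0427
```

```bash
python3 st.py
python3 - <<'E'
from h import *
snap("wrist","w18")
E
```

```text
rot err (tool axes, deg) [ 0.0687  0.2112 -0.0571]
t 37.55 rack s,y,n mm [  5.9799 -77.1994  17.3314] F s,y,n -1.2411459060746917 -0.631858169551756 -2.1809909133323484 w 0.04267469529830025
j [ 0.5126  0.3372 -0.6306  2.1077  0.9703  0.387  -2.6613]
```

View pics/w18.png

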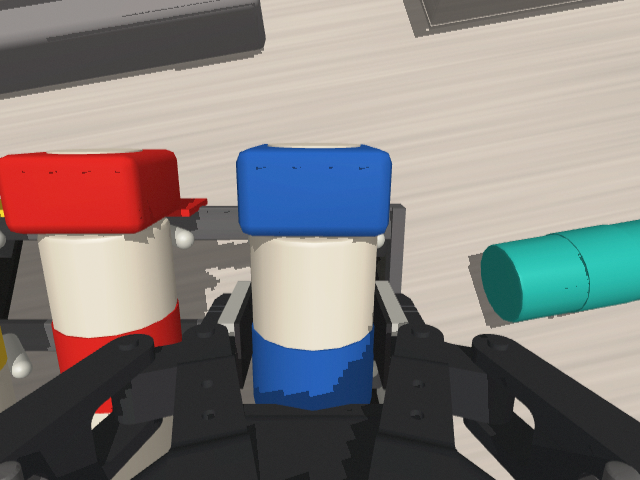

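Call:
servo_tool:
  increments: "0 0.0013 0.003 0 0 0 1; 0 0 0.002 0 0 0 1; 0 0 0.002 0 0 0 1; 0 0 0.0015 0 0 0 1; 0 0 0 0 0 0 1"

```text
clock: 38.1
tcp_pos: [0.5848, -0.0434, 0.0919]
ee_rot: [2.968, -0.302, 0.801]
ft_force: [0.5, 0.1, -2.6]
width: 0.0426
```

```bash
python3 st.py
```

```text
rot err (tool axes, deg) [ 0.1045  0.2121 -0.1057]
t 38.1 rack s,y,n mm [  5.8501 -77.7765   8.6092] F s,y,n -0.8688911197578362 0.24617218261835122 -2.4997043826752114 w 0.042605170133124905
j [ 0.4926  0.3554 -0.6062  2.1051  1.0073  0.3758 -2.6928]
```

Call:
servo_tool:
  increments: "-0.0005 0.0005 0.001 0 0 0.001 1; -0.0005 0 0.001 0 0 0.001 1; 0 0 0.001 0 0 0 1; 0 0 0 0 0 0 1; 0 0 0 0 0 0 1"

```text
clock: 38.6
tcp_pos: [0.5852, -0.0443, 0.089]
ee_rot: [2.968, -0.306, 0.802]
ft_force: [-1.5, 0.2, -1.7]
width: 0.0426
```

```bash
python3 st.py
```

```text
rot err (tool axes, deg) [0.0735 0.2199 0.0231]
t 38.6 rack s,y,n mm [  4.9123 -78.5575   5.7802] F s,y,n -2.117714036559653 -0.09250104784824024 -0.7174609300575931 w 0.04260978152565059
j [ 0.4845  0.3601 -0.5955  2.1068  1.0222  0.3702 -2.7088]
```

Call:
servo_tool:
  increments: "0 0 0.001 0 0 0 1; -0.001 0 0.0005 0 0 0 1; -0.001 0 0 0 0 0 1; 0 0 0 0 0 0 1; 0 0 0 0 0 0 1"

```text
clock: 39.1
tcp_pos: [0.5855, -0.0443, 0.0885]
ee_rot: [2.966, -0.305, 0.807]
ft_force: [-4.3, -2.0, 7.0]
width: 0.0426
```

```bash
python3 st.py
```

```text
rot err (tool axes, deg) [ 0.05    0.423  -0.0157]
t 39.1 rack s,y,n mm [  4.9347 -78.4745   5.2101] F s,y,n 0.2195774152138768 -2.797580224517785 7.981912355260295 w 0.04261424749032241
j [ 0.4773  0.3595 -0.5876  2.1096  1.0355  0.3654 -2.7228]
```

Call:
servo_tool:
  increments: "-0.001 0 0 0 0 0 1; -0.001 0 0 0 0 0 1; 0 0 0 0 0 0 1; 0 0 0 0 0 0 1"

```text
clock: 39.5
tcp_pos: [0.5852, -0.0443, 0.0884]
ee_rot: [2.965, -0.305, 0.81]
ft_force: [-0.7, -1.5, 6.1]
width: 0.0427
```

```bash
python3 st.py
```

```text
rot err (tool axes, deg) [ 0.0635  0.5567 -0.0134]
t 39.5 rack s,y,n mm [  4.5876 -78.5897   5.2707] F s,y,n 2.6703416281788375 -1.6087650310043164 5.459716608662828 w 0.042738356895455916
j [ 0.4739  0.3578 -0.5831  2.1127  1.0428  0.3612 -2.7309]
```

Call:
servo_tool:
  increments: "-0.001 0 0 0 0 0 1; -0.001 0 0 0 0 0 1; 0 0 0 0 0 0 1; 0 0 0 0 0 0 1"

```text
clock: 39.9
tcp_pos: [0.5842, -0.0442, 0.0879]
ee_rot: [2.964, -0.305, 0.812]
ft_force: [-0.4, -3.0, 5.7]
width: 0.0425
```

```bash
python3 st.py
```

```text
rot err (tool axes, deg) [ 0.0644  0.6266 -0.0004]
t 39.9 rack s,y,n mm [  3.4531 -78.673    5.3388] F s,y,n 3.0734554417295237 -2.97498654783079 4.838999474732764 w 0.042493717787310224
j [ 0.4704  0.356  -0.5788  2.1168  1.0497  0.3574 -2.7394]
```

Call:
servo_tool:
  increments: "-0.001 0 0 0 0 0 1; -0.001 0 0 0 0 0 1; 0 0 0 0 0 0 1; 0 0 0 0 0 0 1"

```text
clock: 40.3
tcp_pos: [0.584, -0.0442, 0.0879]
ee_rot: [2.963, -0.306, 0.816]
ft_force: [3.4, -2.8, 5.9]
width: 0.0424
```

```bash
python3 st.py
```

```text
rot err (tool axes, deg) [0.0872 0.7775 0.0357]
t 40.3 rack s,y,n mm [  3.3346 -78.6912   5.4846] F s,y,n 6.3364961618615006 -2.0754774832251646 3.098277494871613 w 0.04244986540304256
j [ 0.4668  0.3541 -0.5742  2.1196  1.0569  0.3532 -2.748 ]
```

Call:
servo_tool:
  increments: "-0.001 0 0 0 0 0 1; -0.001 0 0 0 0 0 1; 0 0 0 0 0 0 1; 0 0 0 0 0 0 1"

```text
clock: 40.7
tcp_pos: [0.5838, -0.0441, 0.0881]
ee_rot: [2.962, -0.306, 0.82]
ft_force: [6.3, -4.2, 6.4]
width: 0.0428
```

```bash
python3 st.py
```

```text
rot err (tool axes, deg) [0.1007 0.9334 0.0524]
t 40.7 rack s,y,n mm [  3.2068 -78.7128   5.7235] F s,y,n 9.269096628284387 -2.8129353684807463 2.044796953378695 w 0.042795398265836566
j [ 0.4632  0.3521 -0.5697  2.1226  1.0645  0.3492 -2.7568]
```

Call:
servo_tool:
  increments: "0.0015 0 0 0 0 0 1; 0.0015 0 0 0 0 0 1; 0.001 0 0 0 0 0 1; 0 0 0 0 0 0 1; 0 0 0 0 0 0 1"
  grip_force: 25

```text
clock: 41.2
tcp_pos: [0.5842, -0.0441, 0.0879]
ee_rot: [2.964, -0.305, 0.812]
ft_force: [0.7, -3.1, 7.7]
width: 0.0423
```

```bash
python3 st.py
```

```text
rot err (tool axes, deg) [0.0679 0.6244 0.0057]
t 41.2 rack s,y,n mm [  3.4456 -78.6404   5.3513] F s,y,n 4.951438701834821 -2.9230848292051643 6.001644451813432 w 0.04232412330855357
j [ 0.4704  0.356  -0.5789  2.1168  1.0495  0.3574 -2.7393]
```

Call:
servo_tool:
  increments: "0 0 0 0 0 0 1; 0 0 0 0 0 0 1; 0 0 0 0 0 0 -0.1; 0 0 0 0 0 0 -0.3; 0 0 0 0 0 0 -0.35"

```text
clock: 41.7
tcp_pos: [0.5806, -0.0426, 0.0843]
ee_rot: [2.969, -0.305, 0.801]
ft_force: [-0.2, 0.1, -0.3]
width: 0.0579
```

Call:
servo_tool:
  increments: "0 0 0 0 0 0 -0.35; 0 0 -0.01 0 0 0 -0.35; 0 0 -0.02 0 0 0 -0.35; 0 0 -0.025 0 0 0 -0.35; 0 0 -0.025 0 0 0 -0.35"

```text
clock: 42.2
tcp_pos: [0.5407, -0.0345, 0.1537]
ee_rot: [2.97, -0.305, 0.8]
ft_force: [-0.1, -0.6, 0.5]
width: 0.058
```

Call:
servo_tool:
  increments: "0 0 -0.025 0 0 0 -0.35; 0 0 -0.025 0 0 0 -0.35; 0 0 -0.01 0 0 0 -0.35; 0 0 0 0 0 0 -0.35"

```text
clock: 42.6
tcp_pos: [0.5123, -0.0291, 0.2071]
ee_rot: [2.965, -0.306, 0.806]
ft_force: [0.5, 0.2, -0.1]
width: 0.0577
```

```bash
python3 st.py
python3 - <<'E'
from h import *
snap("wrist","w19")
for n in("top","scene"): cv2.imwrite(f"pics/{n}9.png",bot.get_image(n))
t=cv2.imread("pics/scene9.png");cv2.imwrite("pics/scene9z.png",cv2.resize(t[250:380,260:430],None,fx=4,fy=4,interpolation=cv2.INTER_CUBIC))
t=cv2.imread("pics/top9.png");cv2.imwrite("pics/top9z.png",cv2.resize(t[130:290,140:540],None,fx=2,fy=2,interpolation=cv2.INTER_CUBIC))
E
```

```text
rot err (tool axes, deg) [0.0014 0.41   0.0083]
t 42.6 rack s,y,n mm [ -0.5788 -78.5765 145.3552] F s,y,n 0.2981987818135112 0.2935004801207463 -0.3415522413705705 w 0.057659853037674534
j [ 0.911  -0.0137 -0.9536  2.1264  0.2334  0.5183 -1.9951]
```

View pics/w19.png

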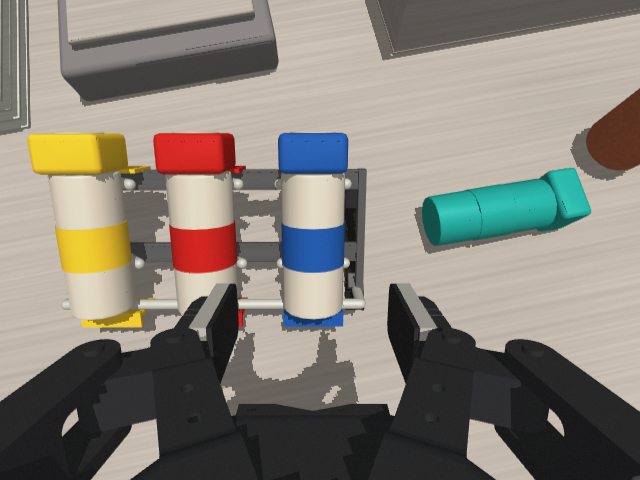

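View pics/scene9.png

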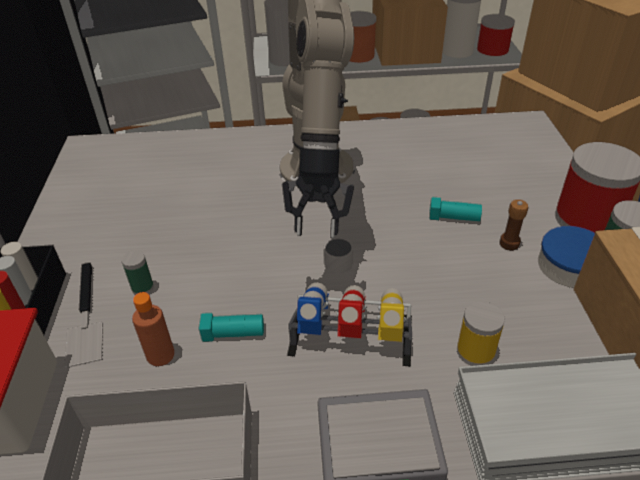

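View pics/top9z.png

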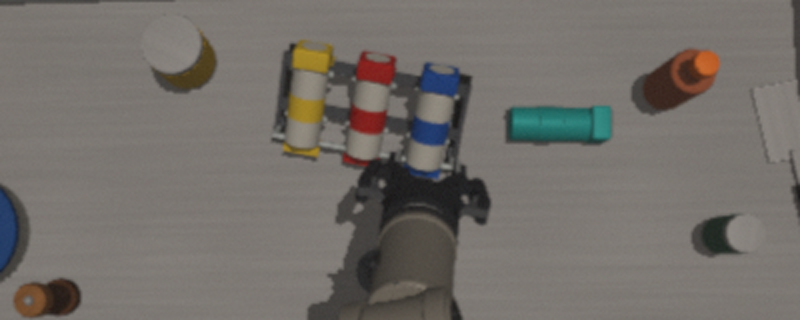

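Run:
```python
from h import *
im,c=load("w19");q=np.load("rack.npy");b,cp=jarpts()
for g in(.078,0,-.078):
    for Q,col in((b,(0,255,0)),(cp,(255,0,255))):
        for u,v in pj(c,rackpt(q,Q[:,0],Q[:,1]+g,Q[:,2])): cv2.circle(im,(int(u),int(v)),1,col,-1)
cv2.imwrite("pics/w19f.png",cv2.resize(im[110:340,10:390],None,fx=2,fy=2))
a=cv2.imread("pics/scene0.png").astype(int);d=cv2.imread("pics/scene9.png").astype(int)
m=(abs(a-d).sum(2)>60);
for n,(x,y) in dict(tin=(138,285),mill=(515,222),cup=(338,240),sauce=(152,330),can=(480,345)).items(): print(n,m[y-15:y+15,x-15:x+15].mean())
```

```text
tin 0.0
mill 0.0
cup 0.7966666666666666
sauce 0.0
can 0.0
```

View pics/w19f.png

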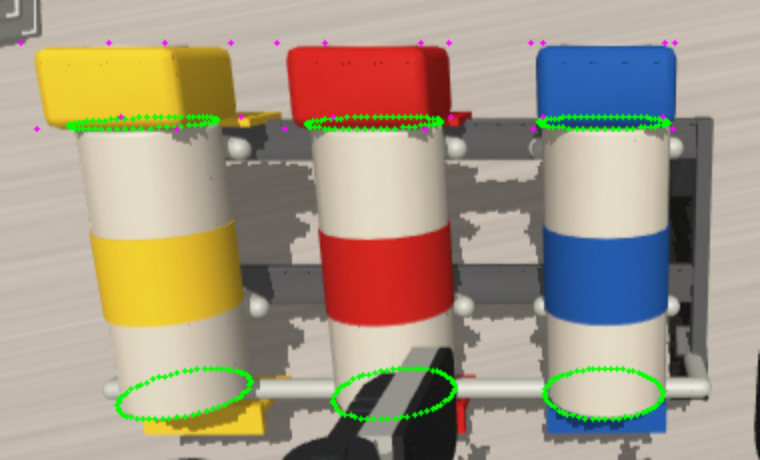

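```bash
python3 -c "
from bench import bot
print(bot.hand_in()); print(bot.state()['clock'])"
```

```text
the job is handed in; nothing more can be done
None
the job is handed in; nothing more can be done
```

The job is handed in: all three jars are in their matching grooves, cap end up the slope and base against the stop. It took about 43 s of the 72 s allowed. I moved the yellow jar out of the red groove first, then placed the red jar, then the blue one.

**Placing:** Each jar was lowered until the wires took its weight. It was then eased down the slope until the stop halted it, held for a moment and released. The largest push I read was about 9 N (blue jar), and the arm was clear of everything at the end.

**Seat check:** In the last wrist picture, the outlines predicted for the three seats match the jars to about 1–2 mm. The red jar's base was partly hidden by a finger. The stop halted the blue jar about 1.4 mm higher up the slope, by the tool reading, than I expected. I put that down to my estimate of its grasp position, because it did not give way when I pushed again.

**Other items:** The tin, mill, bottle and can show no change in the scene camera, and both turquoise look-alikes stand where they were. The cup's image patch did change, because the arm was shading it. It looks to be in the same place, but I could not confirm that by comparing pixels.

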